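Drive a stuck slug out of a bushing with a hand drift

ROBOT

A 7-joint arm with a two-finger parallel gripper is mounted at the origin on a cart in front of the work surface, level with it; the furniture and walls round the work are solid. World frame = base frame: x ahead of the robot, y to its left, z up, the work surface at z = 0. Lengths are in m, angles in rad, forces in N, time in s.
With the tool pointing down it reaches from about 0.425 to 0.925 m from the base axis. Payload 6.8 kg.
Tool frame: the origin (TCP) lies on the centre line of the jaws, within the pads' length; the fingertips stand 17 mm ahead of it and the grasp point (between the pads) lies 2 mm behind it (nose_length is the distance from the TCP to the fingertips, in m); z points along the fingers, x is the direction in which the jaws open and shut, and the axes are right-handed (so a half turn about z gives the same grasp; the last joint's range is limited). The gripper opens to 85 mm and grips with 20 to 120 N. Pads are 22 mm wide; open, the fingers measure 114 mm over their backs; the gripper's body (76 mm by 85 mm) begins 54 mm behind the grasp point. The pads swing forward as they close: fully open they stand 13 mm farther back than shut.
Start: joints at [1.029, 0.477, 0.022, 1.555, -0.011, 1.109, -0.083], TCP at [0.284, -0.612, 0.248] pointing down, gripper open.
Joint ranges: [-2.96, 2.96], [-0.34, 2.1], [-1.41, 1.46], [0.24, 2.44], [-1.37, 4.51], [0.17, 1.92], [-2.96, 2.96]. Speed limits (rad/s): [2.39, 2.39, 3.14, 3.14, 3.14, 3.14, 3.14].

INTERFACE

Orientations are given as a unit quaternion [w, x, y, z].
In Python, from station import * gives the robot as it stands.
- The arm moves only by the tool send_rows, never from a script. Its argument "commands" is a list of rows, each an object with "translation": the shift along the tool's x, y, z in m, a list of three; "rot": the turn, a rotation vector about the tool's x, y, z in degrees, a list of three; "grip": the finger opening in m, from 0 to 0.0854. In form: [{"translation": [tx, ty, tz], "rot": [rx, ry, rz], "grip": grip}, ...]. A call has exactly 5 rows; each row shifts and turns the commanded pose from where the row before left it, along the tool's axes as they then stand; what a row does not reach is not made up. A row lasts 1/12 s, in which the tool goes at most 41.7 mm and 7.16 degrees, less where a joint would pass 70% of its speed; a pose out of reach is approached as far as the arm can. A call with a gripper value outside its range is refused whole. The fingers move at their own pace and stop on an object; "force" is the grip in N (left out, the last holds). Time passes only in rows, so rows that do not move let the fingers close, or fill a call up. It gives the time, the measured TCP pose, the force and the opening at its end, in the units of the state.
- get_obs(): the state, without advancing time (a new reading comes with each control period).
- read_camera(name): name is "scene" or "top"; returns a dict with "pixels" (480x640x3 uint8, red, green, blue), "depth" (480x640 float32, m along the optical axis (not along the pixel's ray), 0 where there is no reading), "mtx" (3x3 intrinsics, pixels), "dist" ([k1, k2, p1, p2, k3] as OpenCV has them; the pictures are not rectified), "extrinsics" (4x4, takes a point from camera to world coordinates). Camera axes: x right, y up, looking along -z (the intrinsics and any distortion apply to the point x, -y, -z); pixel columns grow to the right and rows downward; lengths in m; the calibration is good to about 2 mm. A picture is of the moment at which its call begins.
- hand_in(): hands the job in, once; it reports no verdict.
The state is a dict: "t": time; "q": joint angles; "joint_vel": joint speeds; "joint_torque": joint torques, N m; "eef_pos": TCP position; "tool_rot": TCP orientation; "contact_force": force on the tool from outside, world axes, zero at the start; "torque": the same for the moment, N m; "gripper_width": opening from 0.0 (shut) to 1.0 (fully open).
Only numpy, scipy, OpenCV 4.12 (cv2) and the standard library are available. Lean on these libraries where they do the work, as an engineer would, in place of code of your own. Each camera call takes 0.05 s, during which the arm holds its last target.

TASK

A broken-off slug is stuck in the bore of the steel bushing on the press stand. Take the drift out of the wooden block, feel for the bore with its point and push the slug down until it drops out into the tray and the drift's point stands 15 mm clear below the bushing; press gently, so that the sprung bushing is never pushed down as much as 5 mm. Then draw the drift out and put it back upright in its hole in the block, down on its collar.

Things in the scene. Friction and masses are not known exactly. Their poses are not given: they have to be found in the camera images.
- drift_handle (a point): Centre of the square handle (20 x 20 mm across the flats, 56 mm tall) of a steel drift, 220 g, upright in the wooden block. z up along the drift, x and y square to the flats. The underside of its round collar (30 mm wide, 8 mm thick) is 36 mm below this point; under it a polished shaft 12 mm in diameter, 80 mm long. A 4 mm button tops the handle.
- drift_tip (a point): Centre of the flat end of the drift's shaft, 116 mm below the handle's centre on the same axis; it is blunt, with a 0.6 mm chamfer.
- block_hole (a point): Mouth of the drift's hole, in the middle of the top of a fixed wooden block 70 x 90 mm, 92 mm high; square, 18 x 18 mm, 3 mm chamfer, right through, z up. The drift hangs in it with up to 3 mm side play, its collar on the block's top.
- stand: Fixed press stand: base 130 x 130 x 8 mm, four corner posts, top plate with its upper face 88 mm above the bench and nuts to 94 mm. Origin in the middle of the underside of the base, z up. A sprung steel bushing stands upright in its middle, the catch tray below.
- nest (a point): On the stand's centre line, 125 mm above the bench, level with the bushing's flat rim at rest. The bushing is 46 mm in diameter, 53 mm long (lower end 72 mm above the bench), with an 80 mm flange 15 mm below the rim. Its 14 mm through bore lies anywhere up to 6 mm off this point in the stand's x and also in its y: not measured, to be felt for.
- bushing (a joint): How far the spring-cushioned bushing is pressed down from rest, m; 0 at rest. It first yields at 4 N of downward load, then 1 mm for each further 4 N (24 N at 5 mm); end stop at 10 mm. It does not move sideways.
- tray: Fixed open steel catch tray 84 x 84 mm, 20 mm high, on the stand's base under the bushing; origin in the middle of its underside. The slug to land in it is a brass pin 13 mm in diameter, 22 mm long, 40 g, stuck with its top 15 to 25 mm below the bushing's rim; it resists with about 7 to 15 N down to the bushing's lower end, then falls.
There are look-alikes about, which are no part of the job. Leave any red look-alike of the stand alone.

How it is judged:
By the outcome, as a careful person would: the job done as asked, in the order asked, and still so for the second after the job is handed in, with the robot touching nothing.
It also fails if it takes over 72 s, if anything falls off the work surface, if the arm or the gripper's body presses on something with over 40 N, if the wrist force passes 120 N, or if a joint passes its speed limit or range.

## Working session

There is one attempt and no reset: what is moved stays moved. The work goes in short steps, Python scripts to look and compute and a tool call to move; the robot and the scene stay as the last step left them, time stands still between calls to the robot, and variables do not carry over. Pictures are saved under pics/ and viewed, and the job is handed in when it is done.

Besides the shell and the picture viewer there is one more tool, called after "Emit:" by a JSON object that holds its "op" and its "data", one argument or row to a line. send_rows: Moves the arm, as the interface text tells. Its arguments: {"type":"object","properties":{"commands":{"type":"array","items":{"type":"object","properties":{"translation":{"type":"array","items":{"type":"number"}},"rot":{"type":"array","items":{"type":"number"}},"grip":{"type":"number"}}}},"force":{"type":"number"}},"required":["commands"]}

```bash
ls; mkdir -p pics; python3 - <<'E'
from station import *
import cv2,numpy as np
o=get_obs();print(o)
for n in("scene","top"):
    c=read_camera(n);np.savez(f"{n}0.npz",**c)
    cv2.imwrite(f"pics/{n}0.png",c["pixels"][:,:,::-1]);print(n,c["mtx"],c["dist"],c["extrinsics"])
E
```

```text
pics
{'t': 0.0, 'q': array([ 1.02892769,  0.47781552,  0.02233581,  1.55647206, -0.01153011,
        1.10933523, -0.08309837]), 'joint_vel': array([ 0.00138751, -0.00021405,  0.00036817,  0.00062881,  0.00027018,
       -0.00018911, -0.00156317]), 'joint_torque': array([ 6.65163716e-04, -5.96447539e+01,  1.60798028e+00, -2.81196767e+01,
        1.23563441e-02,  9.27410438e-03, -2.57534555e-05]), 'eef_pos': array([ 0.28344861, -0.61195801,  0.24730659]), 'tool_rot': array([-4.63166706e-04,  8.42705160e-01, -5.38374505e-01, -8.30851035e-04]), 'contact_force': array([-0.00715016, -0.88888672,  0.32220068]), 'torque': array([ 0.05754628, -0.03748447, -0.04253024]), 'gripper_width': 0.999812197260549}
scene [[516.943923     0.         323.05616756]
 [  0.         516.943923   242.29325283]
 [  0.           0.           1.        ]] [-0.07975504  0.          0.          0.          0.        ] [[-0.64491887  0.44840861 -0.61887751 -0.1996254 ]
 [-0.76415179 -0.39139355  0.51272129  0.70906965]
 [-0.01231602  0.80358     0.59506933  0.71548232]
 [ 0.          0.          0.          1.        ]]
top [[548.19305057   0.         311.42897627]
 [  0.         548.19305057 241.60964699]
 [  0.           0.           1.        ]] [-0.13953023  0.          0.          0.          0.        ] [[ 0.0011699   0.98403438 -0.17797461  0.27083706]
 [-0.99978075 -0.0025699  -0.02078116  0.18339941]
 [-0.02090675  0.1779599   0.98381562  0.93916714]
 [ 0.          0.          0.          1.        ]]
```

View pics/scene0.png

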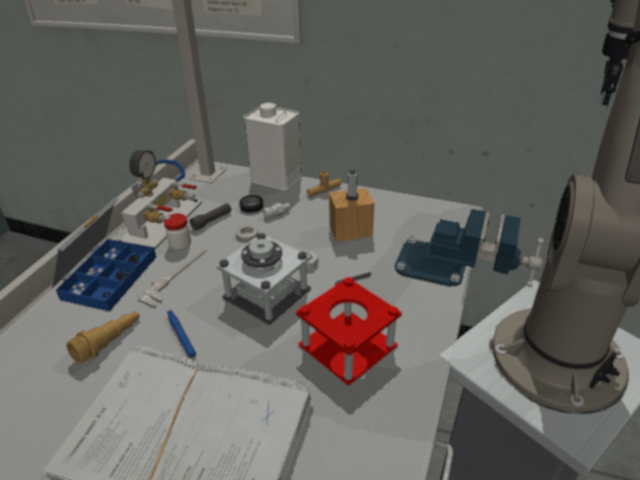

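View pics/top0.png

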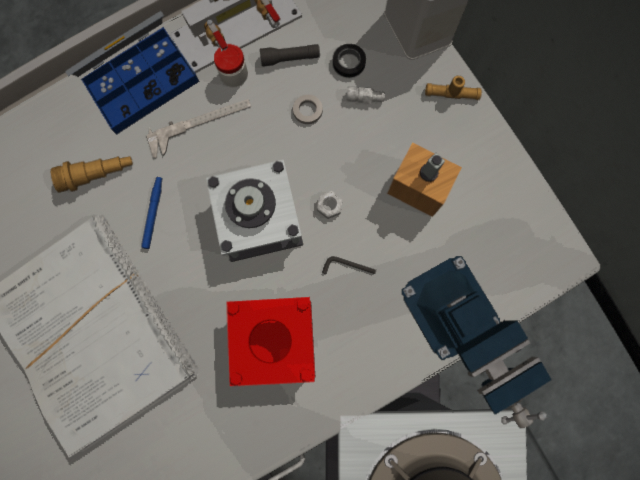

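```bash
cat > h.py <<'E'
import cv2,numpy as np
def rays(c,uv):
    uv=np.asarray(uv,float).reshape(-1,1,2)
    p=cv2.undistortPoints(uv,c["mtx"],c["dist"]).reshape(-1,2)
    d=np.c_[p[:,0],-p[:,1],-np.ones(len(p))]
    E=c["extrinsics"]; return E[:3,3], d@E[:3,:3].T
def onz(c,uv,z):
    o,d=rays(c,uv); return o+d*((z-o[2])/d[:,2])[:,None]
def cloud(c):
    h,w=c["depth"].shape
    u,v=np.meshgrid(np.arange(w),np.arange(h))
    o,d=rays(c,np.c_[u.ravel(),v.ravel()].astype(float))
    return (o+d*c["depth"].ravel()[:,None]).reshape(h,w,3)
def proj(c,P):
    E=c["extrinsics"]; q=(np.atleast_2d(P)-E[:3,3])@E[:3,:3]
    q=np.c_[q[:,0],-q[:,1],-q[:,2]]
    return cv2.projectPoints(q,np.zeros(3),np.zeros(3),c["mtx"],c["dist"])[0].reshape(-1,2)
E
python3 - <<'E'
import cv2,numpy as np
from h import *
t=dict(np.load("top0.npz"));s=dict(np.load("scene0.npz"))
for n,c,b in(("t1",t,(190,140,320,270)),("t2",t,(370,120,480,230)),("s1",s,(210,220,320,325)),("s2",s,(310,150,400,250))):
    x0,y0,x1,y1=b
    im=c["pixels"][y0:y1,x0:x1,::-1];cv2.imwrite(f"pics/{n}.png",cv2.resize(im,None,fx=5,fy=5,interpolation=cv2.INTER_CUBIC)[:600])
W=cloud(t)
for n,(x0,y0,x1,y1) in(("stand",(190,140,320,270)),("block",(370,120,480,230))):
    P=W[y0:y1,x0:x1].reshape(-1,3)
    hst,e=np.histogram(P[:,2],bins=np.arange(-.02,.2,.004));print(n,[(round(a,3),int(k)) for a,k in zip(e,hst) if k>5])
    for lo,hi in((.082,.09),(.088,.096),(.1,.114),(.12,.13),(.145,.16)):
        m=(P[:,2]>lo)&(P[:,2]<hi)
        if m.sum()>5: print(lo,m.sum(),P[m].mean(0),cv2.minAreaRect(P[m][:,:2].astype(np.float32)*1000))
E
```

```text
stand [(np.float64(-0.008), 122), (np.float64(-0.004), 5329), (np.float64(0.0), 4256), (np.float64(0.004), 360), (np.float64(0.008), 235), (np.float64(0.012), 14), (np.float64(0.016), 26), (np.float64(0.02), 16), (np.float64(0.024), 6), (np.float64(0.028), 9), (np.float64(0.036), 9), (np.float64(0.04), 6), (np.float64(0.076), 22), (np.float64(0.08), 55), (np.float64(0.084), 2145), (np.float64(0.088), 1876), (np.float64(0.092), 312), (np.float64(0.096), 28), (np.float64(0.1), 6), (np.float64(0.104), 177), (np.float64(0.108), 986), (np.float64(0.112), 158), (np.float64(0.116), 34), (np.float64(0.12), 196), (np.float64(0.124), 417), (np.float64(0.128), 9)]
0.082 3708 [0.47841122 0.29291135 0.08758554] ((483.7702941894531, 296.45843505859375), (132.1147918701172, 130.76992797851562), 13.27602767944336)
0.088 2188 [0.47875548 0.29356825 0.0898603 ] ((483.3619689941406, 296.25567626953125), (131.22337341308594, 130.5430145263672), 13.268648147583008)
0.1 1282 [0.48127642 0.29670371 0.10975959] ((483.6807556152344, 297.7759094238281), (79.02757263183594, 79.08387756347656), 38.0780754089355
[... 1251 characters left out ...]
30872 0.08826963] ((537.416015625, 14.42391586303711), (90.32508850097656, 72.01763153076172), 62.55973815917969)
0.088 1885 [0.53461637 0.01617479 0.09194164] ((536.8651733398438, 13.947845458984375), (91.49065399169922, 71.55668640136719), 60.914573669433594)
0.1 70 [0.5283847  0.01583168 0.10432419] ((529.4973754882812, 13.654240608215332), (27.549219131469727, 17.852039337158203), 76.37123107910156)
0.12 33 [0.52833271 0.01731472 0.12509847] ((528.6405639648438, 14.403429985046387), (24.086091995239258, 10.997343063354492), 82.14928436279297)
0.145 150 [0.53345141 0.01470652 0.15499959] ((535.0096435546875, 13.183728218078613), (19.837615966796875, 19.582311630249023), 41.82500457763672)
```

```bash
python3 - <<'E'
import cv2,numpy as np
a=[cv2.imread(f"pics/{n}.png") for n in("t1","t2","s1","s2")]
a=[cv2.resize(x,(400,300)) if 0 else cv2.copyMakeBorder(x[:550],0,max(0,550-x.shape[0]),0,0,0) for x in a]
cv2.imwrite("pics/m1.png",cv2.resize(np.hstack(a[:2]),(800,365)))
cv2.imwrite("pics/m2.png",cv2.resize(np.hstack(a[2:]),(800,440)))
E
```

```text
(no output)
```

View pics/t1.png

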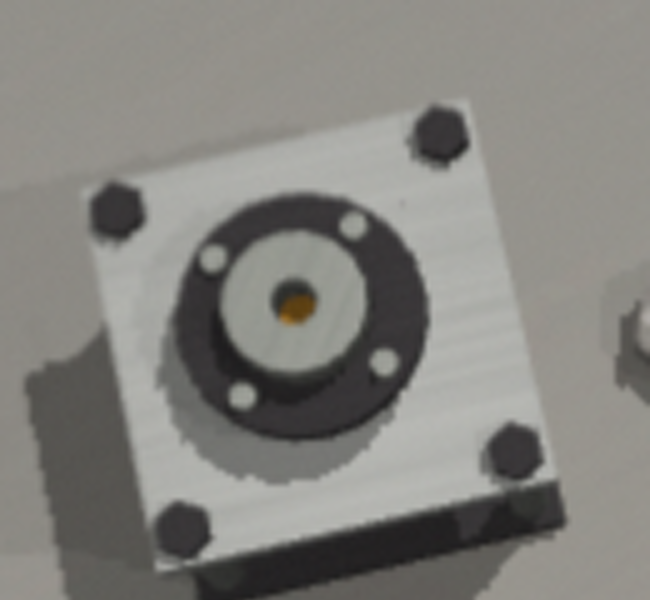

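View pics/t2.png

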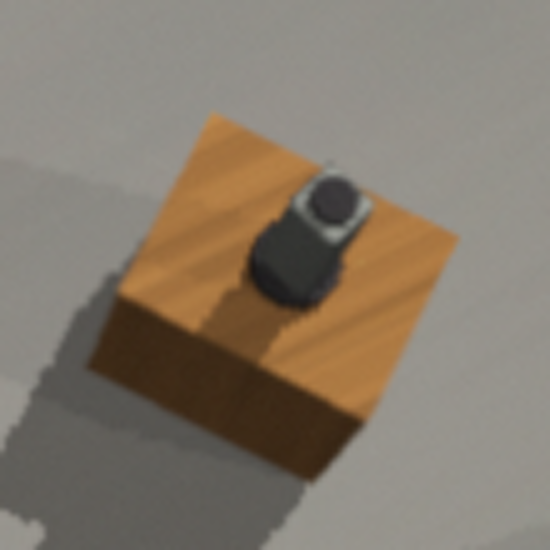

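View pics/m2.png

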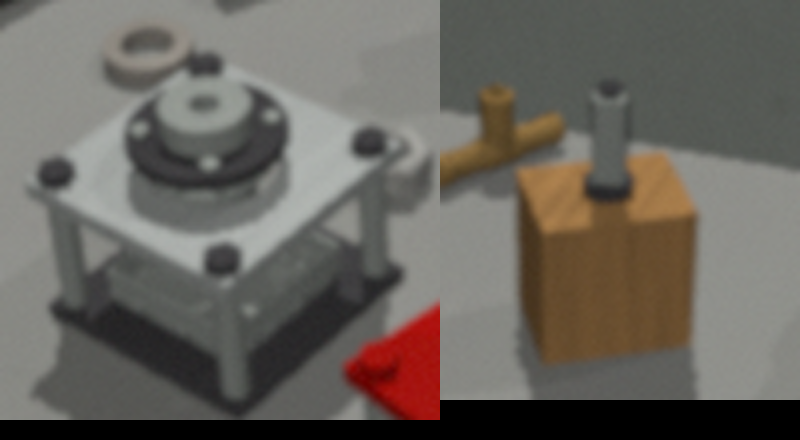

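```bash
python3 - <<'E'
import cv2,numpy as np
from h import *
np.set_printoptions(precision=4,suppress=True)
t=dict(np.load("top0.npz"));s=dict(np.load("scene0.npz"))
for n,c,ctr in(("top",t,(249,200)),("scene",s,(261,246))):
    g=cv2.cvtColor(c["pixels"],cv2.COLOR_RGB2GRAY)
    x0,y0=ctr[0]-22,ctr[1]-22
    G=cv2.resize(g[y0:y0+44,x0:x0+44],None,fx=8,fy=8,interpolation=cv2.INTER_CUBIC)
    thr,_=cv2.threshold(G,0,255,cv2.THRESH_OTSU)
    for th in (100,115,130):
        m=(G>th).astype(np.uint8)
        cs,hi=cv2.findContours(m,cv2.RETR_CCOMP,cv2.CHAIN_APPROX_NONE)
        for k,q in enumerate(cs):
            if cv2.contourArea(q)>1500 and len(q)>5:
                px=(q.reshape(-1,2)+.5)/8-.5+[x0,y0]
                W=onz(c,px,.125)[:,:2].astype(np.float32)*1000
                (a,b,_)=cv2.fitEllipse(W); mo=cv2.moments(W.reshape(-1,1,2)); 
                print(n,thr,th,"hole" if hi[0,k,3]>=0 else "out",np.array(a),np.array(b),px.mean(0), mo["m10"]/mo["m00"],mo["m01"]/mo["m00"])
# plate corners & block corners via clouds
W=cloud(t)
m=np.zeros(W.shape[:2],bool);m[140:270,190:320]=1
pm=(m&(W[...,2]>.08)).astype(np.uint8)
cs,_=cv2.findContours(pm,cv2.RETR_EXTERNAL,cv2.CHAIN_APPROX_NONE);q=max(cs,key=cv2.contourArea).reshape(-1,2)
print("plate",cv2.minAreaRect(onz(t,q,.088)[:,:2].astype(np.float32)*1000))
hsv=cv2.cvtColor(t["pixels"],cv2.COLOR_RGB2HSV)
# nuts
g=cv2.cvtColor(t["pixels"],cv2.COLOR_RGB2GRAY)
N=[]
for u,v in((213.3,182.2),(278,167),(292.5,230),(226.6,246)):
    u0,v0=int(u)-9,int(v)-9
    G=g[v0:v0+19,u0:u0+19]; M=((G<90)*255).astype(np.uint8)
    k,l,st,ce=cv2.connectedComponentsWithStats(M); j=1+np.argmax([st[i,4]*(np.hypot(*(ce[i]-9))<5) for i in range(1,k)])
    N.append(onz(t,[ce[j]+[u0,v0]],.093)[0]*1000);print(ce[j]+[u0,v0],st[j,4],N[-1])
N=np.array(N);print("nutmean",N.mean(0),[np.linalg.norm(N[i]-N[i-1]) for i in range(4)],np.degrees(np.arctan2(*(N[1]-N[0])[[1,0]])))
b=(hsv[...,0]>5)&(hsv[...,0]<25)&(hsv[...,1]>110)
mm=np.zeros_like(b);mm[120:230,370:480]=1
bm=(b&mm&(hsv[...,2]>120)).astype(np.uint8);cs,_=cv2.findContours(bm,cv2.RETR_EXTERNAL,cv2.CHAIN_APPROX_NONE);q=max(cs,key=cv2.contourArea).reshape(-1,2)
print("block",cv2.minAreaRect(onz(t,q,.092)[:,:2].astype(np.float32)*1000))
# drift: top z 
P=W[120:230,370:480].reshape(-1,3);k=P[:,2]>.148
print("handle top",P[k].mean(0),np.percentile(P[k][:,2],[50,90]))
print("scene proj handle top",proj(s,[[.535,.0132,.156],[.535,.0132,.160],[.535,.0132,.1]]))
E
```

```text
top 102.0 100 out [483.7948 297.7775] [44.6792 44.7488] [248.3427 199.8301] 483.79366311564604 297.7774535247563
top 102.0 100 hole [484.0871 297.8212] [13.5986 14.4188] [248.2658 199.6462] 484.09702783162555 297.81976714274975
top 102.0 100 out [506.8024 299.4279] [28.0509 75.6182] [245.4797 182.2897] 511.73090228302686 305.6263505228145
top 102.0 115 out [483.7811 297.7503] [43.8376 44.0283] [248.3979 199.8529] 483.7811079974155 297.75154097942544
top 102.0 115 hole [484.0425 297.8073] [14.6457 15.1885] [248.2874 199.6898] 484.0441207154867 297.80770643946346
top 102.0 115 out [507.2809 299.6384] [26.7261 77.0004] [247.1934 180.968 ] 513.4551995059335 303.78470939414046
top 102.0 130 out [483.7428 297.6693] [42.7679 43.2034] [248.385  199.9053] 483.7424149243671 297.6708230449661
top 102.0 130 hole [483.9604 297.8104] [15.8172 16.1178] [248.2489 199.7112] 483.9571511496889 297.8167689305461
top 102.0 130 out [513.3206 275.4083] [14.7027 31.9148] [263.0635 180.0259] 514.5968724959223 272.3536728666114
top 102.0 130 out [493.9102 292.6479] [42.8536 85.5211] [235.2025 181.4392] 512.96
[... 880 characters left out ...]
21875), (132.2401885986328, 131.07745361328125), 13.124063491821289)
[212.7917 182.0729] 96 [522.1599 360.9185  93.    ]
[277.7802 166.9011] 91 [546.7381 255.8038  93.    ]
[292.4725 230.2418] 91 [442.1997 231.1835  93.    ]
[226.0102 245.9388] 98 [417.3235 336.027   93.    ]
nutmean [482.1053 295.9832  93.    ] [np.float64(107.75092168264932), np.float64(107.94992378939563), np.float64(107.39847068671644), np.float64(107.75427630029195)] -76.83940367986283
block ((548.7900390625, 36.57033920288086), (39.243858337402344, 69.19160461425781), 61.5090446472168)
handle top [0.4728 0.0535 0.3385] [0.1579 0.9392]
scene proj handle top [[352.3097 173.6622]
 [352.3465 172.0713]
 [351.806  195.2885]]
```

```bash
python3 - <<'E'
import cv2,numpy as np
from h import *
np.set_printoptions(precision=4,suppress=True)
t=dict(np.load("top0.npz"));s=dict(np.load("scene0.npz"))
W=cloud(t)
# handle top mask by depth
sub=W[145:175,415:455,2]; m=((sub>.146)&(sub<.17)).astype(np.uint8)
k,l,st,ce=cv2.connectedComponentsWithStats(m);j=1+np.argmax(st[1:,4]);
cs,_=cv2.findContours((l==j).astype(np.uint8),0,cv2.CHAIN_APPROX_NONE);q=cs[0].reshape(-1,2)+[415,145]
print("top cam handle",cv2.minAreaRect(onz(t,q,.156)[:,:2].astype(np.float32)*1000),ce[j]+[415,145])
# hand corners from enlarged crop
cr=np.array([[333,165],[372,208],[333,243],[295,205]])/5-.4+[370,120]
C=onz(t,cr,.156)*1000;print(C[:,:2],C.mean(0),[np.degrees(np.arctan2(*(C[(i+1)%4]-C[i])[[1,0]])) for i in range(4)])
# button
bt=np.array([[333,201]])/5-.4+[370,120];print("button",onz(t,bt,.16))
# block corners
bc=np.array([[213,113],[459,237],[366,422],[118,294]])/5-.4+[370,120]
B=onz(t,bc,.092)*1000;print("block",B[:,:2],B.mean(0),[np.linalg.norm(B[i]-B[i-1]) for i in range(4)])
# scene: button
x0,y0=310,150
im=cv2.resize(s["pixels"][155:205,330:375,::-1],None,fx=12,fy=12,interpolation=cv2.INTER_CUBIC);cv2.imwrite("pics/s3.png",im)
V=W[230:420,390:560].reshape(-1,3);print("vise max z",np.percentile(V[:,2],99.5))
S=cloud(s);V=S[200:280,395:530].reshape(-1,3);print(np.percentile(V[:,2],[99,99.9]))
E
```

```text
top cam handle ((534.2342529296875, 13.88654899597168), (19.191165924072266, 22.935029983520508), 44.68728256225586) [435.2637 161.5879]
[[548.2358  12.17  ]
 [534.6805   0.9988]
 [523.6283  13.3755]
 [535.5264  24.3122]] [535.5178  12.7141 156.    ] [np.float64(-140.50737379822044), np.float64(131.764306205593), np.float64(42.58891285121721), np.float64(-43.69243182735828)]
button [[0.5355 0.0136 0.16  ]]
block [[588.6818  36.8418]
 [546.5159 -42.026 ]
 [484.5648  -8.4249]
 [526.9929  69.9564]] [536.6889  14.0868  92.    ] [np.float64(70.01507105889296), np.float64(89.43208715511932), np.float64(70.47668900164311), np.float64(89.12786957419101)]
vise max z 0.13189857182979592
[0.1315 0.7155]
```

View pics/s3.png

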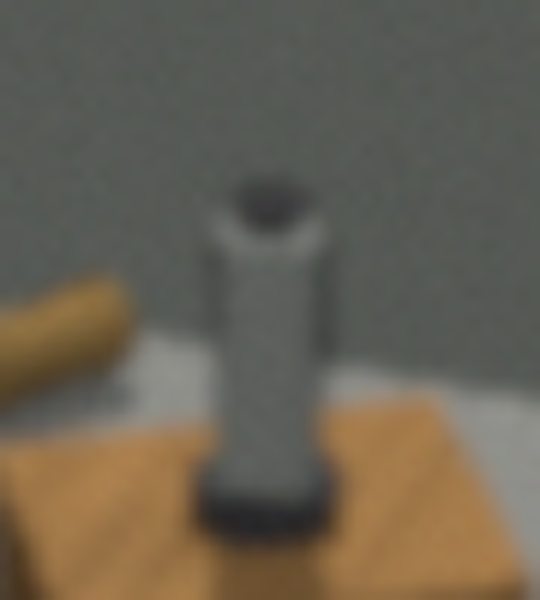

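Emit:
{"op": "send_rows", "data": {
  "commands": [
    {"translation": [0, 0, -0.005], "rot": [0, 0, -4], "grip": 0.05},
    {"translation": [0, 0, -0.005], "rot": [0, 0, -4], "grip": 0.05},
    {"translation": [0, 0, -0.005], "rot": [0, 0, -4], "grip": 0.05},
    {"translation": [0, 0, 0], "rot": [0, 0, -4], "grip": 0.05},
    {"translation": [0, 0, 0], "rot": [0, 0, -3], "grip": 0.05}
  ],
  "force": 100
}}

```text
t: 0.52
eef_pos: [0.2837, -0.6124, 0.2632]
tool_rot: [-0.0, 0.921, -0.39, -0.0]
contact_force: [0.8, -0.4, -0.2]
gripper_width: 0.59
```

Emit:
{"op": "send_rows", "data": {
  "commands": [
    {"translation": [-0.008, -0.018, 0], "rot": [0, 0, 0], "grip": 0.05},
    {"translation": [-0.0138, -0.0308, 0], "rot": [0, 0, 0], "grip": 0.05},
    {"translation": [-0.0138, -0.0308, 0], "rot": [0, 0, 0], "grip": 0.05},
    {"translation": [-0.0138, -0.0308, 0], "rot": [0, 0, 0], "grip": 0.05},
    {"translation": [-0.0138, -0.0308, 0], "rot": [0, 0, 0], "grip": 0.05}
  ]
}}

```text
t: 0.93
eef_pos: [0.3419, -0.4674, 0.2628]
tool_rot: [-0.0, 0.92, -0.392, -0.0]
contact_force: [1.0, 0.2, 1.1]
gripper_width: 0.582
```

Emit:
{"op": "send_rows", "data": {
  "commands": [
    {"translation": [-0.0138, -0.0308, 0], "rot": [0, 0, 0], "grip": 0.05},
    {"translation": [-0.0138, -0.0308, 0], "rot": [0, 0, 0], "grip": 0.05},
    {"translation": [-0.0138, -0.0308, 0], "rot": [0, 0, 0], "grip": 0.05},
    {"translation": [-0.0138, -0.0308, 0], "rot": [0, 0, 0], "grip": 0.05},
    {"translation": [-0.0138, -0.0308, 0], "rot": [0, 0, 0], "grip": 0.05}
  ]
}}

```text
t: 1.35
eef_pos: [0.4051, -0.3109, 0.2631]
tool_rot: [0.0, 0.92, -0.392, -0.0]
contact_force: [0.5, 0.1, -1.1]
gripper_width: 0.583
```

Emit:
{"op": "send_rows", "data": {
  "commands": [
    {"translation": [-0.0138, -0.0308, 0], "rot": [0, 0, 0], "grip": 0.05},
    {"translation": [-0.0138, -0.0308, 0], "rot": [0, 0, 0], "grip": 0.05},
    {"translation": [-0.0138, -0.0308, 0], "rot": [0, 0, 0], "grip": 0.05},
    {"translation": [-0.0138, -0.0308, 0], "rot": [0, 0, 0], "grip": 0.05},
    {"translation": [-0.0138, -0.0308, 0], "rot": [0, 0, 0], "grip": 0.05}
  ]
}}

```text
t: 1.77
eef_pos: [0.4683, -0.1546, 0.2632]
tool_rot: [0.0, 0.92, -0.392, -0.0]
contact_force: [0.2, 0.2, 0.5]
gripper_width: 0.588
```

Emit:
{"op": "send_rows", "data": {
  "commands": [
    {"translation": [-0.0138, -0.0308, 0], "rot": [0, 0, 0], "grip": 0.05},
    {"translation": [-0.0138, -0.0308, 0], "rot": [0, 0, 0], "grip": 0.05},
    {"translation": [-0.0138, -0.0308, 0], "rot": [0, 0, 0], "grip": 0.05},
    {"translation": [-0.0138, -0.0308, 0], "rot": [0, 0, 0], "grip": 0.05},
    {"translation": [-0.009, -0.019, 0], "rot": [0, 0, 0], "grip": 0.05}
  ]
}}

```text
t: 2.18
eef_pos: [0.5269, -0.0075, 0.2632]
tool_rot: [-0.001, 0.921, -0.39, -0.0]
contact_force: [0.1, 0.6, 0.7]
gripper_width: 0.585
```

Emit:
{"op": "send_rows", "data": {
  "commands": [
    {"translation": [-0.0, 0, 0.01], "rot": [0, 0, 0], "grip": 0.05},
    {"translation": [0, 0, 0.01], "rot": [0, 0, 0], "grip": 0.05},
    {"translation": [0, 0, 0.0], "rot": [0, 0, 0], "grip": 0.05},
    {"translation": [0, 0, 0], "rot": [0, 0, 0], "grip": 0.05},
    {"translation": [0, 0, 0], "rot": [0, 0, 0], "grip": 0.05}
  ]
}}

```text
t: 2.6
eef_pos: [0.5259, -0.0129, 0.2431]
tool_rot: [0.0, 0.92, -0.393, -0.0]
contact_force: [0.9, 0.0, -0.1]
gripper_width: 0.585
```

Emit:
{"op": "send_rows", "data": {
  "commands": [
    {"translation": [-0.006, -0.0125, 0.005], "rot": [0, 0, 0], "grip": 0.05},
    {"translation": [-0.0064, -0.0125, 0.01], "rot": [0, 0, 0], "grip": 0.05},
    {"translation": [0, 0, 0.01], "rot": [0, 0, 0], "grip": 0.05},
    {"translation": [0, 0, 0.01], "rot": [0, 0, 0], "grip": 0.05},
    {"translation": [0, 0, 0.01], "rot": [0, 0, 0], "grip": 0.05}
  ]
}}

```text
t: 3.02
eef_pos: [0.5355, 0.0136, 0.1975]
tool_rot: [0.0, 0.92, -0.392, 0.0]
contact_force: [-0.8, 0.4, 0.1]
gripper_width: 0.581
```

```bash
cat > pic.py <<'E'
import sys,cv2,numpy as np
from station import *
cam,tag,x0,y0,x1,y1=sys.argv[1],sys.argv[2],*map(int,sys.argv[3:7])
c=read_camera(cam);np.savez(f"{tag}.npz",**c)
im=c["pixels"][y0:y1,x0:x1,::-1];f=min(800/(x1-x0),600/(y1-y0))
cv2.imwrite(f"pics/{tag}.png",cv2.resize(im,None,fx=f,fy=f,interpolation=cv2.INTER_CUBIC));print("scale",f);o=get_obs();print(o["eef_pos"],o["tool_rot"],o["contact_force"],o["gripper_width"])
E
python3 pic.py scene a1 290 120 410 210
```

```text
scale 6.666666666666667
[0.53423166 0.01326948 0.19543072] [ 0.00110209  0.91970151 -0.39261406 -0.00145497] [-1.68037306 -0.70051677 -2.05716645] 0.5864175814636716
```

View pics/a1.png

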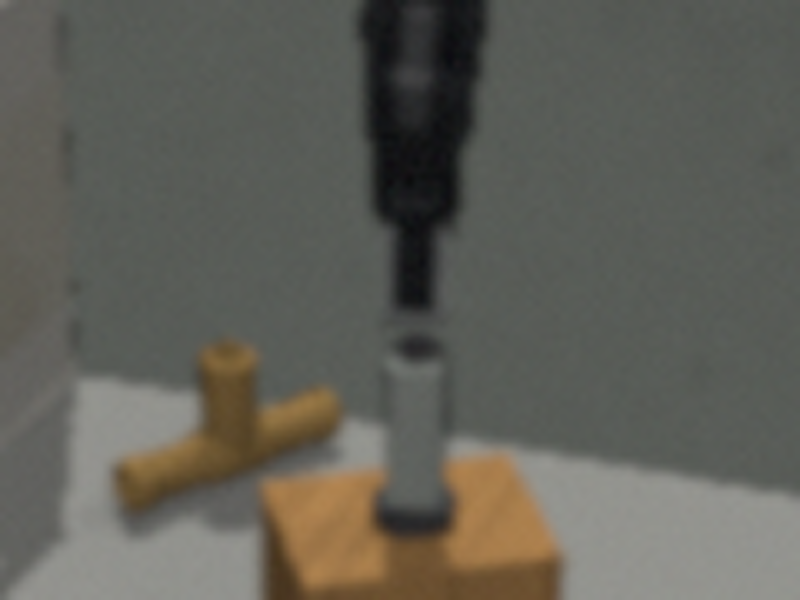

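Emit:
{"op": "send_rows", "data": {
  "commands": [
    {"translation": [0, 0, 0.014], "rot": [0, 0, 0], "grip": 0.05},
    {"translation": [0, 0, 0.014], "rot": [0, 0, 0], "grip": 0.05},
    {"translation": [0, 0, 0.014], "rot": [0, 0, 0], "grip": 0.05},
    {"translation": [0, 0, 0.014], "rot": [0, 0, 0], "grip": 0.05},
    {"translation": [0, 0, 0.01], "rot": [0, 0, 0], "grip": 0.05}
  ]
}}

```text
t: 3.48
eef_pos: [0.5351, 0.0137, 0.131]
tool_rot: [0.001, 0.92, -0.393, -0.001]
contact_force: [0.4, 0.2, -0.1]
gripper_width: 0.588
```

Emit:
{"op": "send_rows", "data": {
  "commands": [
    {"translation": [0, 0, 0], "rot": [0, 0, 0], "grip": 0.03},
    {"translation": [0, 0, 0], "rot": [0, 0, 0], "grip": 0.025},
    {"translation": [0, 0, 0], "rot": [0, 0, 0], "grip": 0.015},
    {"translation": [0, 0, 0], "rot": [0, 0, 0], "grip": 0.01},
    {"translation": [0, 0, 0], "rot": [0, 0, 0], "grip": 0.01}
  ]
}}

```text
t: 3.9
eef_pos: [0.536, 0.0149, 0.1328]
tool_rot: [-0.0, 0.92, -0.392, 0.0]
contact_force: [0.4, 0.3, -2.4]
gripper_width: 0.225
```

Emit:
{"op": "send_rows", "data": {
  "commands": [
    {"translation": [0, 0, 0], "rot": [0, 0, 0], "grip": 0.01},
    {"translation": [0, 0, 0], "rot": [0, 0, 0], "grip": 0.01},
    {"translation": [0, 0, 0], "rot": [0, 0, 0], "grip": 0.01},
    {"translation": [0, 0, 0], "rot": [0, 0, 0], "grip": 0.01},
    {"translation": [0, 0, 0], "rot": [0, 0, 0], "grip": 0.01}
  ]
}}

```text
t: 4.32
eef_pos: [0.536, 0.0149, 0.1327]
tool_rot: [-0.0, 0.92, -0.392, 0.0]
contact_force: [-1.2, -0.7, 5.3]
gripper_width: 0.22
```

```bash
python3 pic.py scene a2 290 120 410 250
```

```text
scale 4.615384615384615
[0.53596907 0.01486328 0.1327166 ] [-3.16738792e-05  9.19991870e-01 -3.91937359e-01  2.55193324e-04] [-0.63549553 -0.47132724  4.93810318] 0.22178125170390273
```

View pics/a2.png

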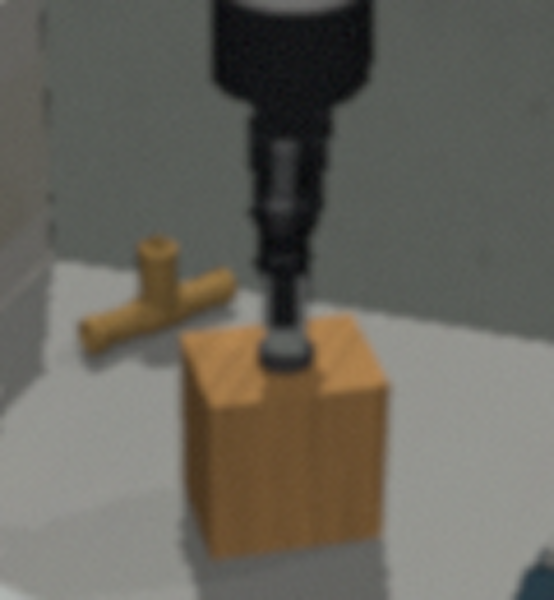

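Emit:
{"op": "send_rows", "data": {
  "commands": [
    {"translation": [0, 0, -0.005], "rot": [0, 0, 0], "grip": 0.01},
    {"translation": [0, 0, -0.012], "rot": [0, 0, 0], "grip": 0.01},
    {"translation": [0, 0, -0.018], "rot": [0, 0, 0], "grip": 0.01},
    {"translation": [0, 0, -0.018], "rot": [0, 0, 0], "grip": 0.01},
    {"translation": [0, 0, -0.018], "rot": [0, 0, 0], "grip": 0.01}
  ]
}}

```text
t: 4.78
eef_pos: [0.5355, 0.0151, 0.2046]
tool_rot: [-0.0, 0.92, -0.392, -0.0]
contact_force: [0.5, 0.3, -2.9]
gripper_width: 0.222
```

Emit:
{"op": "send_rows", "data": {
  "commands": [
    {"translation": [0, 0, -0.018], "rot": [0, 0, 0], "grip": 0.01},
    {"translation": [0, 0, -0.018], "rot": [0, 0, 0], "grip": 0.01},
    {"translation": [0, 0, -0.018], "rot": [0, 0, 0], "grip": 0.01},
    {"translation": [0, 0, -0.018], "rot": [0, 0, 0], "grip": 0.01},
    {"translation": [0, 0, -0.002], "rot": [0, 0, 0], "grip": 0.01}
  ]
}}

```text
t: 5.2
eef_pos: [0.5373, 0.0154, 0.2812]
tool_rot: [-0.001, 0.92, -0.392, 0.003]
contact_force: [1.2, 0.6, -2.2]
gripper_width: 0.219
```

Emit:
{"op": "send_rows", "data": {
  "commands": [
    {"translation": [-0.01, -0.0066, 0], "rot": [0, 0, 0], "grip": 0.01},
    {"translation": [-0.02, -0.0132, 0], "rot": [0, 0, 0], "grip": 0.01},
    {"translation": [-0.02, -0.0132, 0], "rot": [0, 0, 0], "grip": 0.01},
    {"translation": [-0.02, -0.0132, 0], "rot": [0, 0, 0], "grip": 0.01},
    {"translation": [-0.02, -0.0132, 0], "rot": [0, 0, 0], "grip": 0.01}
  ]
}}

```text
t: 5.62
eef_pos: [0.5147, 0.1227, 0.2759]
tool_rot: [0.001, 0.92, -0.392, -0.001]
contact_force: [-0.0, 0.3, -2.6]
gripper_width: 0.223
```

Emit:
{"op": "send_rows", "data": {
  "commands": [
    {"translation": [-0.02, -0.0132, 0], "rot": [0, 0, 0], "grip": 0.01},
    {"translation": [-0.02, -0.0132, 0], "rot": [0, 0, 0], "grip": 0.01},
    {"translation": [-0.02, -0.0132, 0], "rot": [0, 0, 0], "grip": 0.01},
    {"translation": [-0.02, -0.0132, 0], "rot": [0, 0, 0], "grip": 0.01},
    {"translation": [-0.02, -0.0132, 0], "rot": [0, 0, 0], "grip": 0.01}
  ]
}}

```text
t: 6.03
eef_pos: [0.4928, 0.2404, 0.2758]
tool_rot: [0.001, 0.92, -0.391, -0.001]
contact_force: [0.4, -0.1, -2.0]
gripper_width: 0.225
```

Emit:
{"op": "send_rows", "data": {
  "commands": [
    {"translation": [-0.02, -0.0132, 0], "rot": [0, 0, 0], "grip": 0.01},
    {"translation": [-0.015, -0.01, 0], "rot": [0, 0, 0], "grip": 0.01},
    {"translation": [-0.01, -0.0066, 0], "rot": [0, 0, 0], "grip": 0.01},
    {"translation": [-0.005, -0.003, 0.01], "rot": [0, 0, 0], "grip": 0.01},
    {"translation": [0, 0, 0], "rot": [0, 0, 0], "grip": 0.01}
  ]
}}

```text
t: 6.45
eef_pos: [0.4818, 0.2981, 0.2646]
tool_rot: [0.001, 0.92, -0.391, -0.001]
contact_force: [-1.2, -1.2, -2.9]
gripper_width: 0.219
```

```bash
python3 pic.py scene b1 200 130 320 290; python3 pic.py top b2 170 120 330 260
```

```text
scale 3.75
[0.48255577 0.29675228 0.26523365] [ 0.00162925  0.92013147 -0.39160509 -0.00093864] [ 0.09869501 -0.00657068 -2.42010625] 0.22260913192645618
scale 4.285714285714286
[0.4832336  0.29614023 0.26586642] [ 1.38945135e-03  9.19856618e-01 -3.92251946e-01 -5.31136796e-04] [ 0.09522028  0.20244284 -1.68829151] 0.21479982467244088
```

View pics/b1.png

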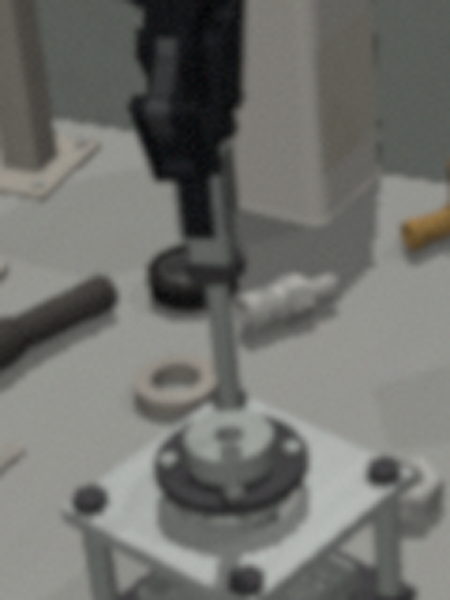

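View pics/b2.png

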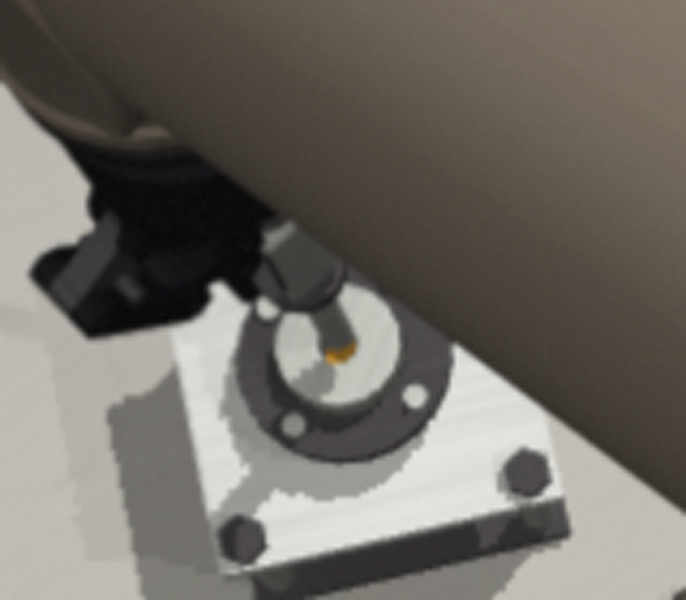

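```bash
python3 - <<'E'
import cv2,numpy as np
from h import *
np.set_printoptions(precision=4,suppress=True)
s=dict(np.load("b1.npz"));t=dict(np.load("b2.npz"))
a=s["pixels"][195:250,240:285,::-1];b=t["pixels"][170:220,230:275,::-1]
cv2.imwrite("pics/b3.png",cv2.resize(a,None,fx=10,fy=10,interpolation=cv2.INTER_CUBIC))
cv2.imwrite("pics/b4.png",cv2.resize(b,None,fx=10,fy=10,interpolation=cv2.INTER_CUBIC))
for P in([.4826,.2967,.1448],[.4826,.2967,.225]):
  print(proj(s,P),proj(t,P))
E
```

```text
[[260.5389 237.664 ]] [[247.274  197.2128]]
[[256.8065 201.4969]] [[239.3145 182.0655]]
```

View pics/b3.png

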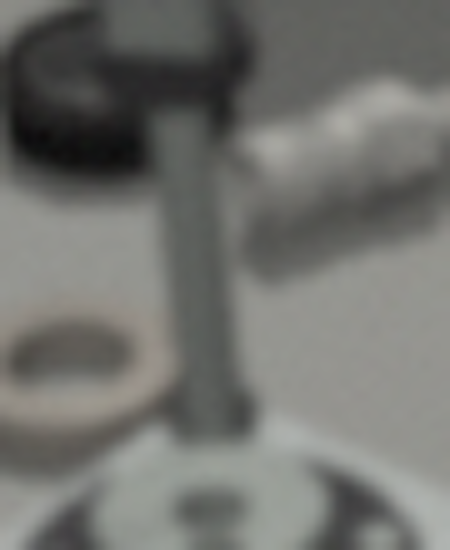

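View pics/b4.png

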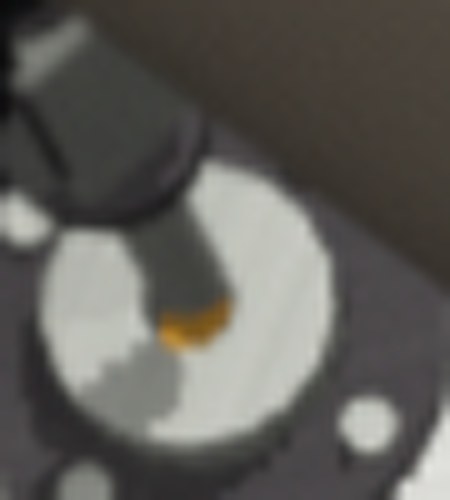

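```bash
python3 - <<'E'
import numpy as np
from h import *
np.set_printoptions(precision=4,suppress=True)
s=dict(np.load("b1.npz"));t=dict(np.load("b2.npz"))
print(onz(s,[[260.5,237.1]],.1448),onz(t,[[248.25,197.85]],.1448))
print(onz(s,[[260.42,245.46]],.125),onz(t,[[248.27,199.68]],.125))
from station import *
for _ in range(1): o=get_obs();print(o["eef_pos"],o["q"])
E
```

```text
[[0.4841 0.2957 0.1448]] [[0.4816 0.2952 0.1448]]
[[0.4854 0.297  0.125 ]] [[0.4839 0.2979 0.125 ]]
[0.4832 0.2961 0.2659] [-0.2121  0.3372 -0.5587  1.7671  0.1986  1.0967 -1.6435]
```

Emit:
{"op": "send_rows", "data": {
  "commands": [
    {"translation": [0, -0.0027, 0.004], "rot": [0, 0, 0], "grip": 0.01},
    {"translation": [0, 0, 0.006], "rot": [0, 0, 0], "grip": 0.01},
    {"translation": [0, 0, 0.006], "rot": [0, 0, 0], "grip": 0.01},
    {"translation": [0, 0, 0], "rot": [0, 0, 0], "grip": 0.01},
    {"translation": [0, 0, 0], "rot": [0, 0, 0], "grip": 0.01}
  ]
}}

```text
t: 6.97
eef_pos: [0.4854, 0.2988, 0.2507]
tool_rot: [0.001, 0.92, -0.392, -0.0]
contact_force: [0.4, 0.0, -1.7]
gripper_width: 0.223
```

```bash
python3 pic.py scene c1 240 205 290 245; python3 pic.py top c2 225 170 285 215
```

```text
scale 15.0
[0.48553567 0.29912557 0.25111798] [ 1.78257418e-04  9.19930237e-01 -3.92082030e-01 -9.75464553e-05] [-0.20576654 -0.14947948 -1.6682953 ] 0.2203294981580067
scale 13.333333333333334
[0.48563302 0.29934526 0.25141359] [-6.92054297e-05  9.19971863e-01 -3.91984391e-01  6.31643092e-05] [ 0.24048938  0.40571091 -2.57247964] 0.22380085964005403
```

View pics/c2.png

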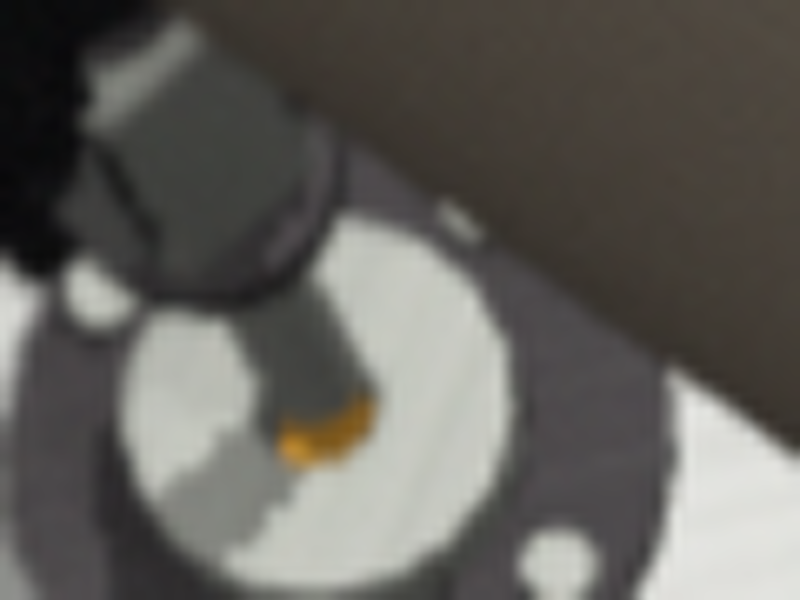

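View pics/c1.png

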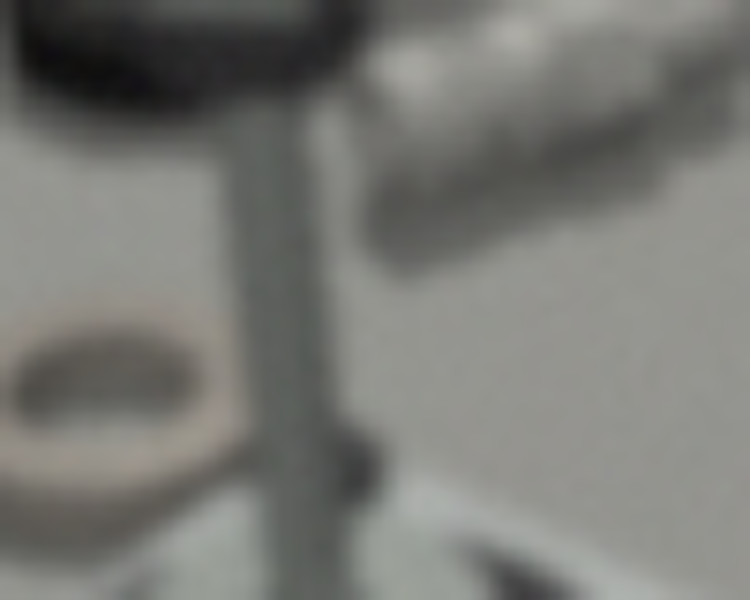

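```bash
python3 - <<'E'
import numpy as np
from h import *
np.set_printoptions(precision=4,suppress=True)
s=dict(np.load("c1.npz"));t=dict(np.load("c2.npz"))
print(onz(t,[[248.5,197.9]],.1305))
# scene: shaft axis at two image heights -> axis line vs bore: vertical plane through cam
print(proj(s,[[.4856,.2993,.21],[.4856,.2993,.16],[.4856,.2993,.1305]]))
E
```

```text
[[0.4853 0.2968 0.1305]]
[[255.4071 208.3775]
 [257.7966 230.9119]
 [259.148  243.5747]]
```

```bash
python3 pic.py scene c3 230 205 300 257
```

```text
scale 11.428571428571429
[0.48565616 0.29946444 0.25155106] [-1.95838793e-04  9.19974471e-01 -3.91978208e-01  1.37047114e-04] [-0.94861728  0.28524989 -2.43461593] 0.2190425727631629
```

View pics/c3.png

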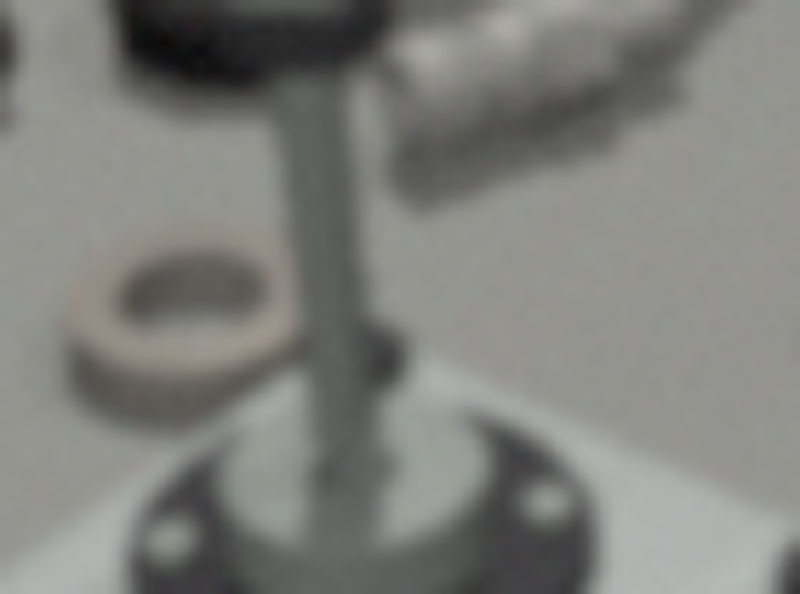

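Emit:
{"op": "send_rows", "data": {
  "commands": [
    {"translation": [0, 0.001, 0.002], "rot": [0, 0, 0], "grip": 0.01},
    {"translation": [0, 0, 0.002], "rot": [0, 0, 0], "grip": 0.01},
    {"translation": [0, 0, 0.001], "rot": [0, 0, 0], "grip": 0.01},
    {"translation": [0, 0, 0.001], "rot": [0, 0, 0], "grip": 0.01},
    {"translation": [0, 0, 0], "rot": [0, 0, 0], "grip": 0.01}
  ]
}}

```text
t: 7.53
eef_pos: [0.4847, 0.2987, 0.245]
tool_rot: [0.0, 0.92, -0.392, -0.0]
contact_force: [0.5, 0.4, -1.5]
gripper_width: 0.219
```

Emit:
{"op": "send_rows", "data": {
  "commands": [
    {"translation": [0, 0, 0.001], "rot": [0, 0, 0], "grip": 0.01},
    {"translation": [0, 0, 0.001], "rot": [0, 0, 0], "grip": 0.01},
    {"translation": [0, 0, 0], "rot": [0, 0, 0], "grip": 0.01},
    {"translation": [0, 0, 0], "rot": [0, 0, 0], "grip": 0.01},
    {"translation": [0, 0, 0], "rot": [0, 0, 0], "grip": 0.01}
  ]
}}

```text
t: 7.95
eef_pos: [0.4848, 0.2988, 0.2433]
tool_rot: [-0.0, 0.92, -0.392, 0.0]
contact_force: [-0.7, 1.2, -1.2]
gripper_width: 0.221
```

Emit:
{"op": "send_rows", "data": {
  "commands": [
    {"translation": [0, 0, 0.001], "rot": [0, 0, 0], "grip": 0.01},
    {"translation": [0, 0, 0.001], "rot": [0, 0, 0], "grip": 0.01},
    {"translation": [0, 0, 0.001], "rot": [0, 0, 0], "grip": 0.01},
    {"translation": [0, 0, 0], "rot": [0, 0, 0], "grip": 0.01},
    {"translation": [0, 0, 0], "rot": [0, 0, 0], "grip": 0.01}
  ]
}}

```text
t: 8.37
eef_pos: [0.4847, 0.2987, 0.2402]
tool_rot: [0.0, 0.92, -0.392, -0.0]
contact_force: [0.6, -0.9, -1.8]
gripper_width: 0.223
```

Emit:
{"op": "send_rows", "data": {
  "commands": [
    {"translation": [0, 0, 0.0015], "rot": [0, 0, 0], "grip": 0.01},
    {"translation": [0, 0, 0.0015], "rot": [0, 0, 0], "grip": 0.01},
    {"translation": [0, 0, 0.0015], "rot": [0, 0, 0], "grip": 0.01},
    {"translation": [0, 0, 0.0015], "rot": [0, 0, 0], "grip": 0.01},
    {"translation": [0, 0, 0], "rot": [0, 0, 0], "grip": 0.01}
  ]
}}

```text
t: 8.78
eef_pos: [0.4846, 0.2986, 0.2339]
tool_rot: [0.0, 0.92, -0.392, -0.0]
contact_force: [-0.2, 0.5, -1.8]
gripper_width: 0.22
```

Emit:
{"op": "send_rows", "data": {
  "commands": [
    {"translation": [0, 0, 0.001], "rot": [0, 0, 0], "grip": 0.01},
    {"translation": [0, 0, 0.001], "rot": [0, 0, 0], "grip": 0.01},
    {"translation": [0, 0, 0.001], "rot": [0, 0, 0], "grip": 0.01},
    {"translation": [0, 0, 0.001], "rot": [0, 0, 0], "grip": 0.01},
    {"translation": [0, 0, 0], "rot": [0, 0, 0], "grip": 0.01}
  ]
}}

```text
t: 9.2
eef_pos: [0.4847, 0.2987, 0.2301]
tool_rot: [0.0, 0.92, -0.392, -0.0]
contact_force: [-0.1, 0.6, -1.8]
gripper_width: 0.221
```

Emit:
{"op": "send_rows", "data": {
  "commands": [
    {"translation": [0, 0, 0.001], "rot": [0, 0, 0], "grip": 0.01},
    {"translation": [0, 0, 0.001], "rot": [0, 0, 0], "grip": 0.01},
    {"translation": [0, 0, 0.001], "rot": [0, 0, 0], "grip": 0.01},
    {"translation": [0, 0, 0.001], "rot": [0, 0, 0], "grip": 0.01},
    {"translation": [0, 0, 0], "rot": [0, 0, 0], "grip": 0.01}
  ]
}}

```text
t: 9.62
eef_pos: [0.4851, 0.2991, 0.2272]
tool_rot: [-0.0, 0.92, -0.392, 0.0]
contact_force: [-1.3, -0.6, 6.3]
gripper_width: 0.22
```

Emit:
{"op": "send_rows", "data": {
  "commands": [
    {"translation": [0, 0, 0.001], "rot": [0, 0, 0], "grip": 0.01},
    {"translation": [0, 0, 0.001], "rot": [0, 0, 0], "grip": 0.01},
    {"translation": [0, 0, 0.001], "rot": [0, 0, 0], "grip": 0.01},
    {"translation": [0, 0, 0], "rot": [0, 0, 0], "grip": 0.01},
    {"translation": [0, 0, 0], "rot": [0, 0, 0], "grip": 0.01}
  ]
}}

```text
t: 10.03
eef_pos: [0.4853, 0.2991, 0.2245]
tool_rot: [-0.001, 0.92, -0.392, 0.001]
contact_force: [-1.5, -1.6, 5.8]
gripper_width: 0.223
```

Emit:
{"op": "send_rows", "data": {
  "commands": [
    {"translation": [0, 0, 0.001], "rot": [0, 0, 0], "grip": 0.01},
    {"translation": [0, 0, 0.001], "rot": [0, 0, 0], "grip": 0.01},
    {"translation": [0, 0, 0.001], "rot": [0, 0, 0], "grip": 0.01},
    {"translation": [0, 0, 0.001], "rot": [0, 0, 0], "grip": 0.01},
    {"translation": [0, 0, 0.001], "rot": [0, 0, 0], "grip": 0.01}
  ]
}}

```text
t: 10.45
eef_pos: [0.4853, 0.2992, 0.2196]
tool_rot: [-0.001, 0.92, -0.392, 0.001]
contact_force: [-1.2, -1.6, 7.2]
gripper_width: 0.22
```

Emit:
{"op": "send_rows", "data": {
  "commands": [
    {"translation": [0, 0, 0.001], "rot": [0, 0, 0], "grip": 0.01},
    {"translation": [0, 0, 0.001], "rot": [0, 0, 0], "grip": 0.01},
    {"translation": [0, 0, 0.001], "rot": [0, 0, 0], "grip": 0.01},
    {"translation": [0, 0, 0.001], "rot": [0, 0, 0], "grip": 0.01},
    {"translation": [0, 0, 0.001], "rot": [0, 0, 0], "grip": 0.01}
  ]
}}

```text
t: 10.87
eef_pos: [0.4853, 0.2992, 0.2145]
tool_rot: [-0.001, 0.92, -0.392, 0.001]
contact_force: [-0.7, -2.3, 7.1]
gripper_width: 0.219
```

Emit:
{"op": "send_rows", "data": {
  "commands": [
    {"translation": [0, 0.0005, 0.001], "rot": [0, 0, 0], "grip": 0.01},
    {"translation": [0, 0, 0.001], "rot": [0, 0, 0], "grip": 0.01},
    {"translation": [0, 0, 0.001], "rot": [0, 0, 0], "grip": 0.01},
    {"translation": [0, 0, 0.001], "rot": [0, 0, 0], "grip": 0.01},
    {"translation": [0, 0, 0.001], "rot": [0, 0, 0], "grip": 0.01}
  ]
}}

```text
t: 11.28
eef_pos: [0.4851, 0.299, 0.2097]
tool_rot: [-0.001, 0.92, -0.392, 0.001]
contact_force: [-0.8, -0.8, 7.2]
gripper_width: 0.224
```

Emit:
{"op": "send_rows", "data": {
  "commands": [
    {"translation": [0, 0, 0.001], "rot": [0, 0, 0], "grip": 0.01},
    {"translation": [0, 0, 0.001], "rot": [0, 0, 0], "grip": 0.01},
    {"translation": [0, 0, 0.001], "rot": [0, 0, 0], "grip": 0.01},
    {"translation": [0, 0, 0.001], "rot": [0, 0, 0], "grip": 0.01},
    {"translation": [0, 0, 0.001], "rot": [0, 0, 0], "grip": 0.01}
  ]
}}

```text
t: 11.7
eef_pos: [0.4849, 0.2989, 0.2044]
tool_rot: [-0.001, 0.92, -0.392, 0.001]
contact_force: [-0.2, -1.2, 6.3]
gripper_width: 0.221
```

Emit:
{"op": "send_rows", "data": {
  "commands": [
    {"translation": [0, 0, 0.001], "rot": [0, 0, 0], "grip": 0.01},
    {"translation": [0, 0, 0.001], "rot": [0, 0, 0], "grip": 0.01},
    {"translation": [0, 0, 0.001], "rot": [0, 0, 0], "grip": 0.01},
    {"translation": [0, 0, 0.001], "rot": [0, 0, 0], "grip": 0.01},
    {"translation": [0, 0, 0.001], "rot": [0, 0, 0], "grip": 0.01}
  ]
}}

```text
t: 12.12
eef_pos: [0.4845, 0.2986, 0.198]
tool_rot: [-0.0, 0.92, -0.392, -0.0]
contact_force: [1.3, 0.6, -2.2]
gripper_width: 0.222
```

Emit:
{"op": "send_rows", "data": {
  "commands": [
    {"translation": [0, 0, 0.0015], "rot": [0, 0, 0], "grip": 0.01},
    {"translation": [0, 0, 0.0015], "rot": [0, 0, 0], "grip": 0.01},
    {"translation": [0, 0, 0.0015], "rot": [0, 0, 0], "grip": 0.01},
    {"translation": [0, 0, 0.0015], "rot": [0, 0, 0], "grip": 0.01},
    {"translation": [0, 0, 0.0015], "rot": [0, 0, 0], "grip": 0.01}
  ]
}}

```text
t: 12.53
eef_pos: [0.4845, 0.2986, 0.1907]
tool_rot: [-0.0, 0.92, -0.392, 0.0]
contact_force: [0.9, 2.1, -1.2]
gripper_width: 0.217
```

Emit:
{"op": "send_rows", "data": {
  "commands": [
    {"translation": [0, 0, 0.0015], "rot": [0, 0, 0], "grip": 0.01},
    {"translation": [0, 0, 0.0015], "rot": [0, 0, 0], "grip": 0.01},
    {"translation": [0, 0, 0.0015], "rot": [0, 0, 0], "grip": 0.01},
    {"translation": [0, 0, 0.0015], "rot": [0, 0, 0], "grip": 0.01},
    {"translation": [0, 0, 0.0015], "rot": [0, 0, 0], "grip": 0.01}
  ]
}}

```text
t: 12.95
eef_pos: [0.4845, 0.2985, 0.1832]
tool_rot: [-0.0, 0.92, -0.392, 0.0]
contact_force: [1.1, 1.5, -1.1]
gripper_width: 0.224
```

Emit:
{"op": "send_rows", "data": {
  "commands": [
    {"translation": [0, 0, 0.0015], "rot": [0, 0, 0], "grip": 0.01},
    {"translation": [0, 0, 0.0015], "rot": [0, 0, 0], "grip": 0.01},
    {"translation": [0, 0, 0.0015], "rot": [0, 0, 0], "grip": 0.01},
    {"translation": [0, 0, 0.0015], "rot": [0, 0, 0], "grip": 0.01},
    {"translation": [0, 0, 0.0015], "rot": [0, 0, 0], "grip": 0.01}
  ]
}}

```text
t: 13.37
eef_pos: [0.4845, 0.2985, 0.1757]
tool_rot: [-0.0, 0.92, -0.392, 0.0]
contact_force: [0.3, 3.0, -1.1]
gripper_width: 0.218
```

```bash
python3 pic.py scene d1 200 180 330 320; python3 pic.py top d2 180 120 320 270
```

```text
scale 4.285714285714286
[0.48441106 0.29845092 0.17544023] [-5.22388603e-05  9.20021970e-01 -3.91866777e-01 -4.11801159e-05] [ 1.63189912  2.82347708 -2.15780426] 0.21969191767490398
scale 4.0
[0.48442196 0.29848261 0.1755385 ] [-7.11248805e-05  9.20028469e-01 -3.91851514e-01 -5.35578620e-05] [ 1.60446648  2.55337179 -3.27237319] 0.21772301732429114
```

View pics/d1.png

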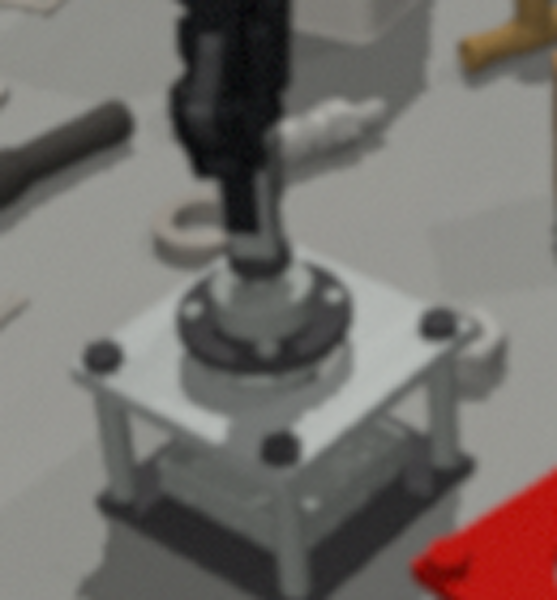

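Emit:
{"op": "send_rows", "data": {
  "commands": [
    {"translation": [0, -0.0003, 0.001], "rot": [0, 0, 0], "grip": 0.01},
    {"translation": [0, 0, 0.001], "rot": [0, 0, 0], "grip": 0.01},
    {"translation": [0, 0, 0.001], "rot": [0, 0, 0], "grip": 0.01},
    {"translation": [0, 0, 0.0005], "rot": [0, 0, 0], "grip": 0.01},
    {"translation": [0, 0, 0], "rot": [0, 0, 0], "grip": 0.01}
  ]
}}

```text
t: 13.88
eef_pos: [0.4846, 0.2985, 0.1721]
tool_rot: [0.0, 0.92, -0.392, -0.0]
contact_force: [1.4, 2.1, -2.4]
gripper_width: 0.22
```

```bash
python3 pic.py scene d3 235 215 285 265
```

```text
scale 12.0
[0.48463157 0.2984986  0.17215384] [ 8.13457645e-05  9.19997716e-01 -3.91923712e-01 -1.23343341e-05] [ 0.45090293  2.47401579 -3.84285399] 0.21892625056941162
```

View pics/d3.png

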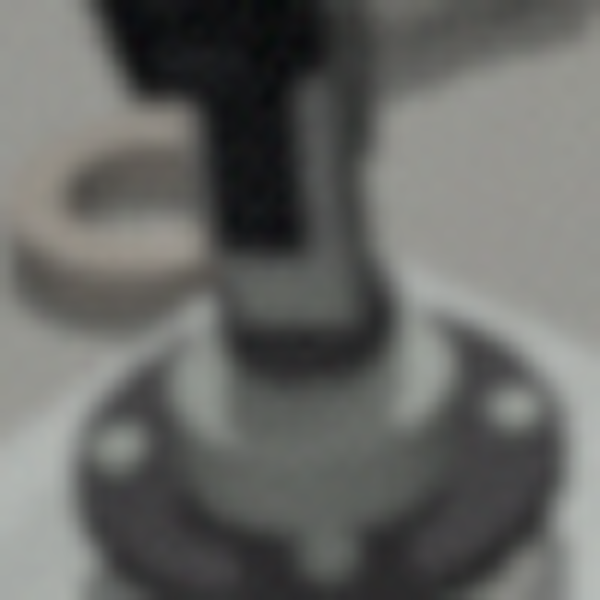

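```bash
python3 - <<'E'
import numpy as np
from h import *
s=dict(np.load("d3.npz"));E=s["extrinsics"]
c=np.array([.4850,.2973]);d=E[:2,3]-c;d/=np.linalg.norm(d)
for z in(.125,.1275,.1314,.135):print(z,(proj(s,[*(c+.015*d),z])[0]-[235,215]+.46)*12)
E
```

```text
0.125 [316.72826352 429.2835122 ]
0.1275 [315.39168957 416.63507345]
0.1314 [313.29946129 396.82596013]
0.135 [311.36038146 378.45629644]
```

Emit:
{"op": "send_rows", "data": {
  "commands": [
    {"translation": [0, 0, 0.001], "rot": [0, 0, 0], "grip": 0.01},
    {"translation": [0, 0, 0.001], "rot": [0, 0, 0], "grip": 0.01},
    {"translation": [0, 0, 0.0005], "rot": [0, 0, 0], "grip": 0.01},
    {"translation": [0, 0, 0], "rot": [0, 0, 0], "grip": 0.01},
    {"translation": [0, 0, 0], "rot": [0, 0, 0], "grip": 0.01}
  ]
}}

```text
t: 14.35
eef_pos: [0.4846, 0.2986, 0.1697]
tool_rot: [0.0, 0.92, -0.392, -0.0]
contact_force: [0.3, 1.9, -2.9]
gripper_width: 0.224
```

Emit:
{"op": "send_rows", "data": {
  "commands": [
    {"translation": [0, 0, -0.002], "rot": [0, 0, 0], "grip": 0.01},
    {"translation": [0, 0, -0.004], "rot": [0, 0, 0], "grip": 0.01},
    {"translation": [0, 0, -0.006], "rot": [0, 0, 0], "grip": 0.01},
    {"translation": [0, 0, -0.006], "rot": [0, 0, 0], "grip": 0.01},
    {"translation": [0, 0, -0.006], "rot": [0, 0, 0], "grip": 0.01}
  ]
}}

```text
t: 14.77
eef_pos: [0.4847, 0.2985, 0.1946]
tool_rot: [0.0, 0.92, -0.392, 0.0]
contact_force: [0.6, 2.2, -3.4]
gripper_width: 0.223
```

Emit:
{"op": "send_rows", "data": {
  "commands": [
    {"translation": [0, 0, -0.006], "rot": [0, 0, 0], "grip": 0.01},
    {"translation": [0, 0, -0.006], "rot": [0, 0, 0], "grip": 0.01},
    {"translation": [0, 0, -0.006], "rot": [0, 0, 0], "grip": 0.01},
    {"translation": [0, 0, -0.006], "rot": [0, 0, 0], "grip": 0.01},
    {"translation": [0, 0, -0.006], "rot": [0, 0, 0], "grip": 0.01}
  ]
}}

```text
t: 15.18
eef_pos: [0.4847, 0.2985, 0.2245]
tool_rot: [0.0, 0.92, -0.392, 0.0]
contact_force: [0.7, 1.3, -3.3]
gripper_width: 0.221
```

Emit:
{"op": "send_rows", "data": {
  "commands": [
    {"translation": [0, 0, -0.006], "rot": [0, 0, 0], "grip": 0.01},
    {"translation": [0, 0, -0.006], "rot": [0, 0, 0], "grip": 0.01},
    {"translation": [0, 0, -0.01], "rot": [0, 0, 0], "grip": 0.01},
    {"translation": [0, 0, -0.012], "rot": [0, 0, 0], "grip": 0.01},
    {"translation": [0, 0, -0.012], "rot": [0, 0, 0], "grip": 0.01}
  ]
}}

```text
t: 15.6
eef_pos: [0.4846, 0.2981, 0.2709]
tool_rot: [0.0, 0.92, -0.392, 0.0]
contact_force: [0.2, -1.3, -2.2]
gripper_width: 0.22
```

```bash
python3 pic.py scene e1 215 190 310 310
```

```text
scale 5.0
[0.48567483 0.29919593 0.27370791] [-0.00140741  0.9199453  -0.39204222  0.00125102] [ 1.47562772  0.4350246  -0.91228152] 0.22392945354483973
```

View pics/e1.png

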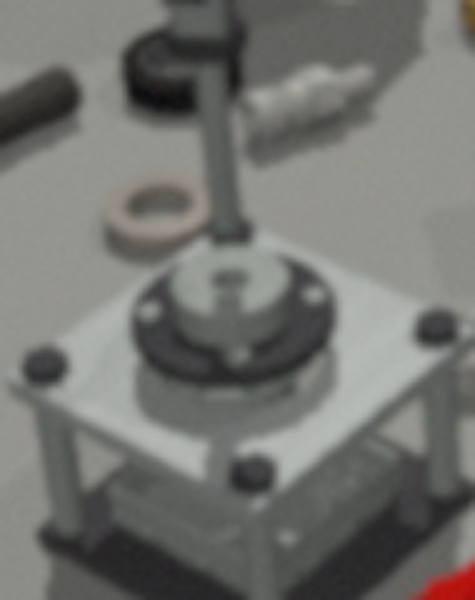

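Emit:
{"op": "send_rows", "data": {
  "commands": [
    {"translation": [0.01, 0.0066, -0.005], "rot": [0, 0, 0], "grip": 0.01},
    {"translation": [0.02, 0.0132, 0], "rot": [0, 0, 0], "grip": 0.01},
    {"translation": [0.02, 0.0132, 0], "rot": [0, 0, 0], "grip": 0.01},
    {"translation": [0.02, 0.0132, 0], "rot": [0, 0, 0], "grip": 0.01},
    {"translation": [0.02, 0.0132, 0], "rot": [0, 0, 0], "grip": 0.01}
  ]
}}

```text
t: 16.07
eef_pos: [0.5043, 0.1913, 0.2754]
tool_rot: [0.0, 0.92, -0.392, 0.0]
contact_force: [0.3, -0.1, -2.2]
gripper_width: 0.22
```

Emit:
{"op": "send_rows", "data": {
  "commands": [
    {"translation": [0.02, 0.0132, 0], "rot": [0, 0, 0], "grip": 0.01},
    {"translation": [0.02, 0.0132, 0], "rot": [0, 0, 0], "grip": 0.01},
    {"translation": [0.02, 0.0132, 0], "rot": [0, 0, 0], "grip": 0.01},
    {"translation": [0.02, 0.0132, 0], "rot": [0, 0, 0], "grip": 0.01},
    {"translation": [0.02, 0.0132, 0], "rot": [0, 0, 0], "grip": 0.01}
  ]
}}

```text
t: 16.48
eef_pos: [0.526, 0.0734, 0.2754]
tool_rot: [0.0, 0.92, -0.392, 0.0]
contact_force: [-0.7, -0.2, -1.7]
gripper_width: 0.218
```

Emit:
{"op": "send_rows", "data": {
  "commands": [
    {"translation": [0.02, 0.0132, 0], "rot": [0, 0, 0], "grip": 0.01},
    {"translation": [0.015, 0.01, 0], "rot": [0, 0, 0], "grip": 0.01},
    {"translation": [0.01, 0.0066, 0], "rot": [0, 0, 0], "grip": 0.01},
    {"translation": [0.0054, 0.0036, 0], "rot": [0, 0, 0], "grip": 0.01},
    {"translation": [0, 0, 0], "rot": [0, 0, 0], "grip": 0.01}
  ]
}}

```text
t: 16.9
eef_pos: [0.5369, 0.014, 0.2749]
tool_rot: [0.0, 0.92, -0.393, 0.0]
contact_force: [0.5, -0.3, -2.0]
gripper_width: 0.223
```

Emit:
{"op": "send_rows", "data": {
  "commands": [
    {"translation": [0, 0, 0.01], "rot": [0, 0, 0], "grip": 0.01},
    {"translation": [0, 0, 0.01], "rot": [0, 0, 0], "grip": 0.01},
    {"translation": [0, 0, 0.01], "rot": [0, 0, 0], "grip": 0.01},
    {"translation": [0, 0, 0], "rot": [0, 0, 0], "grip": 0.01},
    {"translation": [0, 0, 0], "rot": [0, 0, 0], "grip": 0.01}
  ]
}}

```text
t: 17.32
eef_pos: [0.5358, 0.0159, 0.2435]
tool_rot: [0.0, 0.92, -0.391, -0.001]
contact_force: [-0.3, 0.2, -1.8]
gripper_width: 0.224
```

```bash
python3 pic.py top f1 230 180 270 220;python3 pic.py scene f2 310 130 400 250; python3 pic.py top f3 370 120 480 230
```

```text
scale 15.0
[0.5363973  0.01579551 0.24430724] [ 1.41158737e-04  9.20204201e-01 -3.91438280e-01 -5.30864520e-04] [ 0.42616431  0.11906581 -2.54948428] 0.22178343464858852
scale 5.0
[0.53677084 0.01564939 0.24479672] [-7.73758034e-05  9.20126245e-01 -3.91621865e-01 -4.49924699e-05] [-0.56760713 -0.07418028 -1.73233571] 0.22048728981513943
scale 5.454545454545454
[0.53693154 0.01557971 0.24507178] [-1.69685779e-04  9.20097941e-01 -3.91688279e-01  2.04704072e-04] [ 0.1915331   0.02896958 -1.64605727] 0.22130509343965243
```

View pics/f1.png

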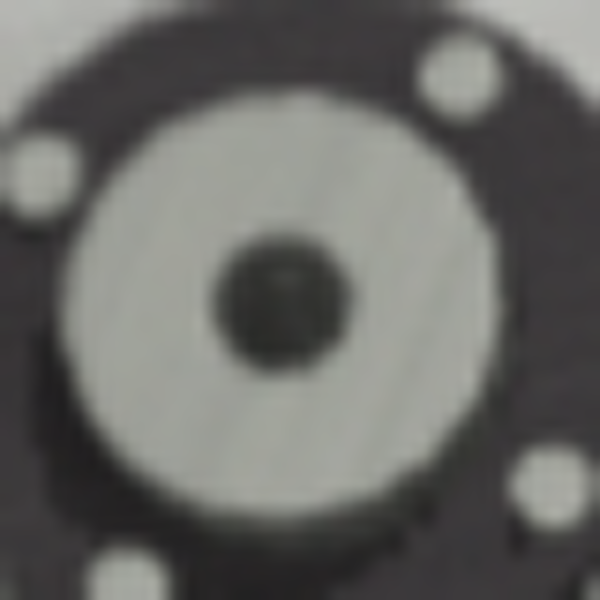

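View pics/f2.png

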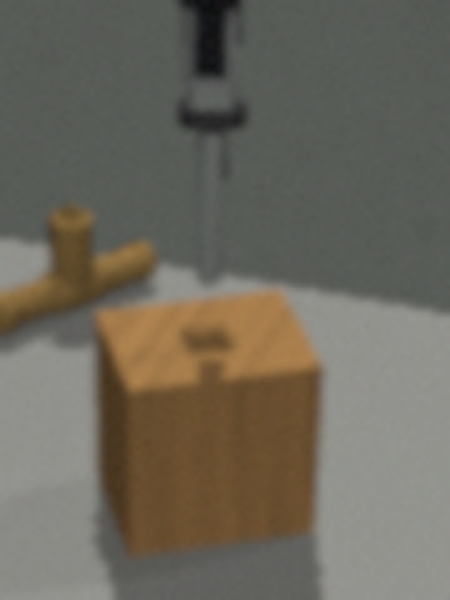

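View pics/f3.png

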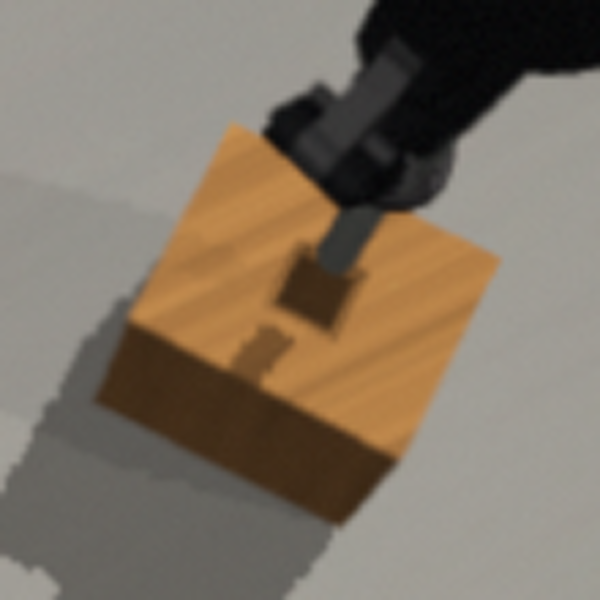

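```bash
python3 - <<'E'
import numpy as np
from h import *
np.set_printoptions(precision=4,suppress=True)
s=dict(np.load("f2.npz"));t=dict(np.load("f3.npz"))
print("hole",onz(t,[[428.3,172.4]],.092),onz(s,[[351.2,197.6]],.092))
for z in(.1205,.1243,.128): print(z,"tip",onz(t,[[432.1,166.9]],z),onz(s,[[351.2,185.2]],z))
E
```

```text
hole [[0.5371 0.0127 0.092 ]] [[0.538  0.0121 0.092 ]]
0.1205 tip [[0.5372 0.012  0.1205]] [[0.5438 0.0075 0.1205]]
0.1243 tip [[0.536  0.0128 0.1243]] [[0.539  0.012  0.1243]]
0.128 tip [[0.5348 0.0136 0.128 ]] [[0.5344 0.0164 0.128 ]]
```

Emit:
{"op": "send_rows", "data": {
  "commands": [
    {"translation": [0, 0, 0.008], "rot": [0, 0, 0], "grip": 0.01},
    {"translation": [0, 0, 0.008], "rot": [0, 0, 0], "grip": 0.01},
    {"translation": [0, 0, 0.008], "rot": [0, 0, 0], "grip": 0.01},
    {"translation": [0, 0, 0.007], "rot": [0, 0, 0], "grip": 0.01},
    {"translation": [0, 0, 0.004], "rot": [0, 0, 0], "grip": 0.01}
  ]
}}

```text
t: 17.88
eef_pos: [0.536, 0.0151, 0.2083]
tool_rot: [0.0, 0.92, -0.392, -0.001]
contact_force: [0.6, -0.2, -2.0]
gripper_width: 0.223
```

Emit:
{"op": "send_rows", "data": {
  "commands": [
    {"translation": [0, 0, 0.003], "rot": [0, 0, 0], "grip": 0.01},
    {"translation": [0, 0, 0.003], "rot": [0, 0, 0], "grip": 0.01},
    {"translation": [0, 0, 0.003], "rot": [0, 0, 0], "grip": 0.01},
    {"translation": [0, 0, 0.003], "rot": [0, 0, 0], "grip": 0.01},
    {"translation": [0, 0, 0.003], "rot": [0, 0, 0], "grip": 0.01}
  ]
}}

```text
t: 18.3
eef_pos: [0.5368, 0.0152, 0.1947]
tool_rot: [-0.0, 0.92, -0.392, 0.0]
contact_force: [-0.4, 0.2, -2.9]
gripper_width: 0.22
```

Inside the hole without contact (tip about 0.074). Continue.

Emit:
{"op": "send_rows", "data": {
  "commands": [
    {"translation": [0, 0, 0.006], "rot": [0, 0, 0], "grip": 0.01},
    {"translation": [0, 0, 0.008], "rot": [0, 0, 0], "grip": 0.01},
    {"translation": [0, 0, 0.008], "rot": [0, 0, 0], "grip": 0.01},
    {"translation": [0, 0, 0.008], "rot": [0, 0, 0], "grip": 0.01},
    {"translation": [0, 0, 0.006], "rot": [0, 0, 0], "grip": 0.01}
  ]
}}

```text
t: 18.72
eef_pos: [0.5362, 0.0152, 0.1575]
tool_rot: [0.0, 0.92, -0.392, -0.001]
contact_force: [-0.6, 0.5, -2.1]
gripper_width: 0.221
```

Emit:
{"op": "send_rows", "data": {
  "commands": [
    {"translation": [0, 0, 0.006], "rot": [0, 0, 0], "grip": 0.01},
    {"translation": [0, 0, 0.005], "rot": [0, 0, 0], "grip": 0.01},
    {"translation": [0, 0, 0.004], "rot": [0, 0, 0], "grip": 0.01},
    {"translation": [0, 0, 0.003], "rot": [0, 0, 0], "grip": 0.01},
    {"translation": [0, 0, 0.002], "rot": [0, 0, 0], "grip": 0.01}
  ]
}}

```text
t: 19.13
eef_pos: [0.5367, 0.0153, 0.1385]
tool_rot: [0.0, 0.92, -0.392, -0.0]
contact_force: [-0.8, -0.3, -1.5]
gripper_width: 0.222
```

Emit:
{"op": "send_rows", "data": {
  "commands": [
    {"translation": [0, 0, 0.001], "rot": [0, 0, 0], "grip": 0.01},
    {"translation": [0, 0, 0.001], "rot": [0, 0, 0], "grip": 0.01},
    {"translation": [0, 0, 0.001], "rot": [0, 0, 0], "grip": 0.01},
    {"translation": [0, 0, 0], "rot": [0, 0, 0], "grip": 0.01},
    {"translation": [0, 0, 0], "rot": [0, 0, 0], "grip": 0.01}
  ]
}}

```text
t: 19.55
eef_pos: [0.5368, 0.0152, 0.1359]
tool_rot: [-0.0, 0.92, -0.392, 0.0]
contact_force: [-0.1, 0.3, -3.0]
gripper_width: 0.226
```

Emit:
{"op": "send_rows", "data": {
  "commands": [
    {"translation": [0, 0, 0.001], "rot": [0, 0, 0], "grip": 0.01},
    {"translation": [0, 0, 0.001], "rot": [0, 0, 0], "grip": 0.01},
    {"translation": [0, 0, 0.001], "rot": [0, 0, 0], "grip": 0.01},
    {"translation": [0, 0, 0], "rot": [0, 0, 0], "grip": 0.01},
    {"translation": [0, 0, 0], "rot": [0, 0, 0], "grip": 0.01}
  ]
}}

```text
t: 19.97
eef_pos: [0.5367, 0.0153, 0.1328]
tool_rot: [-0.0, 0.92, -0.392, 0.0]
contact_force: [-0.1, -0.1, -2.8]
gripper_width: 0.223
```

Emit:
{"op": "send_rows", "data": {
  "commands": [
    {"translation": [0, 0, 0.0005], "rot": [0, 0, 0], "grip": 0.01},
    {"translation": [0, 0, 0.0005], "rot": [0, 0, 0], "grip": 0.01},
    {"translation": [0, 0, 0.0005], "rot": [0, 0, 0], "grip": 0.01},
    {"translation": [0, 0, 0], "rot": [0, 0, 0], "grip": 0.01},
    {"translation": [0, 0, 0], "rot": [0, 0, 0], "grip": 0.01}
  ]
}}

```text
t: 20.38
eef_pos: [0.5368, 0.0153, 0.1327]
tool_rot: [0.0, 0.92, -0.392, 0.0]
contact_force: [-4.7, -0.6, 12.4]
gripper_width: 0.22
```

Emit:
{"op": "send_rows", "data": {
  "commands": [
    {"translation": [0, 0, -0.001], "rot": [0, 0, 0], "grip": 0.01},
    {"translation": [0, 0, 0], "rot": [0, 0, 0], "grip": 0.01},
    {"translation": [0, 0, 0], "rot": [0, 0, 0], "grip": 0.024},
    {"translation": [0, 0, 0], "rot": [0, 0, 0], "grip": 0.03},
    {"translation": [0, 0, 0], "rot": [0, 0, 0], "grip": 0.045}
  ]
}}

```text
t: 20.8
eef_pos: [0.5367, 0.0153, 0.1322]
tool_rot: [-0.0, 0.92, -0.392, 0.0]
contact_force: [-0.1, 0.4, 0.3]
gripper_width: 0.476
```

Emit:
{"op": "send_rows", "data": {
  "commands": [
    {"translation": [0, 0, 0], "rot": [0, 0, 0], "grip": 0.05},
    {"translation": [0, 0, 0], "rot": [0, 0, 0], "grip": 0.05},
    {"translation": [0, 0, 0], "rot": [0, 0, 0], "grip": 0.05},
    {"translation": [0, 0, 0], "rot": [0, 0, 0], "grip": 0.05},
    {"translation": [0, 0, 0], "rot": [0, 0, 0], "grip": 0.05}
  ]
}}

```text
t: 21.22
eef_pos: [0.5367, 0.0152, 0.1323]
tool_rot: [0.0, 0.92, -0.392, 0.0]
contact_force: [0.5, 0.3, 0.4]
gripper_width: 0.585
```

```bash
python3 pic.py scene g1 310 130 400 250
```

```text
scale 5.0
[0.53669089 0.01521994 0.13228522] [-4.95876797e-06  9.20001616e-01 -3.91914566e-01 -2.81984382e-06] [-0.48890401 -0.62828499  0.19229187] 0.5799129842925891
```

View pics/g1.png

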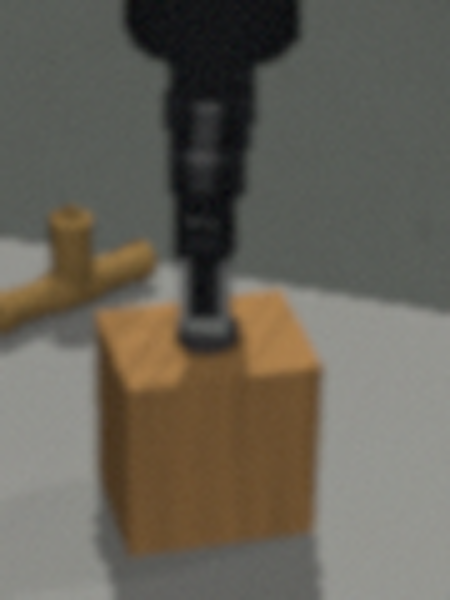

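Drift stands with collar on the block (crop 208,340). Retreat upward and aside.

Emit:
{"op": "send_rows", "data": {
  "commands": [
    {"translation": [0, 0, -0.006], "rot": [0, 0, 0], "grip": 0.05},
    {"translation": [0, 0, -0.01], "rot": [0, 0, 0], "grip": 0.05},
    {"translation": [0, 0, -0.015], "rot": [0, 0, 0], "grip": 0.05},
    {"translation": [0, 0, -0.02], "rot": [0, 0, 0], "grip": 0.05},
    {"translation": [0, 0, -0.025], "rot": [0, 0, 0], "grip": 0.05}
  ]
}}

```text
t: 21.68
eef_pos: [0.536, 0.0152, 0.2091]
tool_rot: [0.0, 0.92, -0.392, -0.001]
contact_force: [0.4, -0.3, -0.1]
gripper_width: 0.584
```

Emit:
{"op": "send_rows", "data": {
  "commands": [
    {"translation": [0, 0, -0.025], "rot": [0, 0, 0], "grip": 0.05},
    {"translation": [0, 0, -0.025], "rot": [0, 0, 0], "grip": 0.05},
    {"translation": [0.01, 0.02, 0], "rot": [0, 0, 0], "grip": 0.05},
    {"translation": [0.0138, 0.03, 0], "rot": [0, 0, 0], "grip": 0.05},
    {"translation": [0.0138, 0.03, 0], "rot": [0, 0, 0], "grip": 0.05}
  ]
}}

```text
t: 22.1
eef_pos: [0.5052, -0.0673, 0.2601]
tool_rot: [-0.001, 0.921, -0.391, 0.001]
contact_force: [-0.6, -0.6, 0.1]
gripper_width: 0.583
```

Emit:
{"op": "send_rows", "data": {
  "commands": [
    {"translation": [0.0138, 0.03, 0], "rot": [0, 0, 0], "grip": 0.05},
    {"translation": [0.0138, 0.03, 0], "rot": [0, 0, 0], "grip": 0.05},
    {"translation": [0.01, 0.02, 0], "rot": [0, 0, 0], "grip": 0.05},
    {"translation": [0, 0, 0], "rot": [0, 0, 0], "grip": 0.05},
    {"translation": [0, 0, 0], "rot": [0, 0, 0], "grip": 0.05}
  ]
}}

```text
t: 22.52
eef_pos: [0.4731, -0.151, 0.2593]
tool_rot: [-0.0, 0.919, -0.393, 0.001]
contact_force: [0.4, -0.2, -0.4]
gripper_width: 0.587
```

```bash
python3 pic.py top g2 190 120 490 280;python3 pic.py scene g3 200 150 400 300; python3 - <<'E'
import numpy as np,cv2
from h import *
for n,(x0,y0,x1,y1) in(("g2",(200,150,310,260)),("g3",(210,230,320,325))):
    c=dict(np.load(n+".npz"));h=cv2.cvtColor(c["pixels"][y0:y1,x0:x1],cv2.COLOR_RGB2HSV)
    m=(h[...,0]>8)&(h[...,0]<32)&(h[...,1]>90);ys,xs=np.nonzero(m);print(n,m.sum(),(xs.mean()+x0,ys.mean()+y0) if m.any() else 0)
c=dict(np.load("g2.npz"));W=cloud(c)[140:180,410:460].reshape(-1,3);k=(W[:,2]>.15)&(W[:,2]<.17);print(W[k].mean(0),np.percentile(W[k][:,2],[50,95]))
E
```

```text
scale 2.6666666666666665
[ 0.47366382 -0.1495916   0.25917076] [-2.82752743e-04  9.19912829e-01 -3.92122378e-01  5.89279514e-04] [0.62455304 0.93340755 0.08284434] 0.5828963001358416
scale 4.0
[ 0.4739529 -0.1488083  0.2590373] [-3.71094646e-04  9.20239884e-01 -3.91354267e-01  5.06191448e-04] [ 0.04491765  0.72460938 -0.04725149] 0.5859249715400611
g2 0 0
g3 0 0
[0.53428984 0.01557106 0.15714387] [0.15693139 0.16153168]
```

View pics/g2.png

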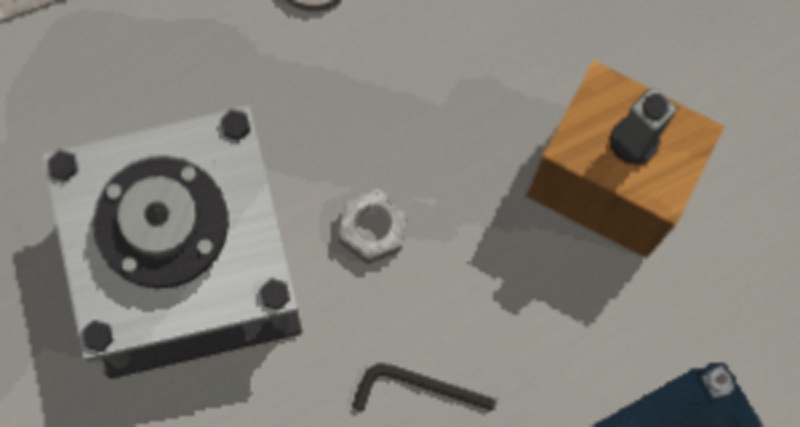

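View pics/g3.png

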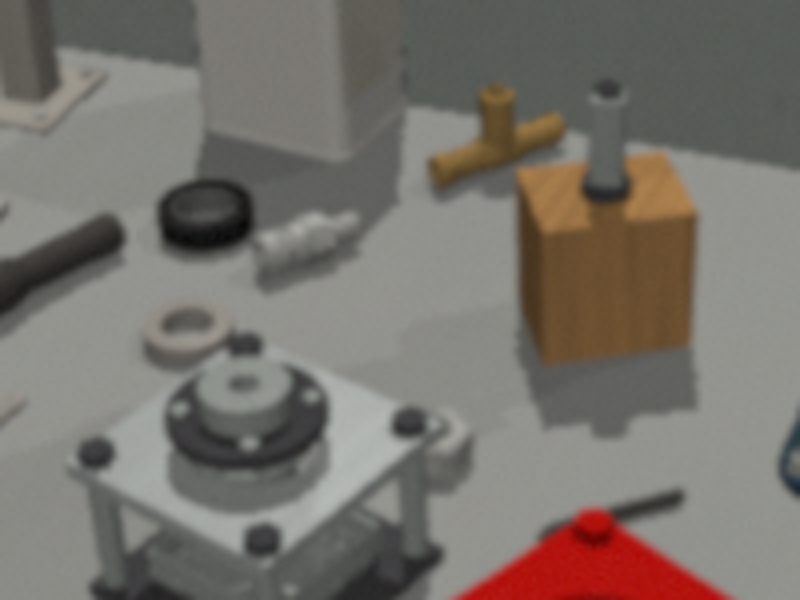

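```bash
python3 -c "
from station import *
print(hand_in())"
```

```text
the job is handed in; nothing more can be done
None
```

The slug is out of the bushing, and the drift is back upright in its hole with its collar on the block. I handed the job in at about 22.6 s.

- **Finding the bore:** I lined the drift's point up from the camera views and lowered it in 1–2 mm steps. It entered on the first try, with no sign of pressing on the rim.
- **Pushing the slug:** The drift met the slug about 17 mm below the rim. The highest net push I read was about 9 N, which would press the bushing down about 1.2 mm, well under the 5 mm limit. The load dropped away at the lower end.
- **Clearance below the bushing:** I carried the point on to about 23 mm below the bushing's lower end, going by the arm's position. The drift did not slip in the grip: the collar met the block at the same height as when I picked it up. One camera check before the last 2.5 mm put the point about 4 mm higher than the arm's reading. Taking that higher figure, it still ended about 19–20 mm clear.
- **Returning the drift:** The collar touched down with one reading of about 15 N net. I backed off before opening the gripper and moved clear.

**Last checks:**
- Both cameras show the drift upright with its collar on the block; its top measures about 0.157–0.16 m, as expected.
- The bore looks empty, and no brass shows in either view around the stand. I could not see the slug lying in the tray, because the stand's top plate hides it. That it landed there is inferred from the load drop and the empty bore.

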